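# Refit the shutter switch's face plate and hold its key turned

## Task

Close up the shop shutter's key switch and run it: lower the loose face plate over the two locating pins of the grey console until it lies flush, with its round opening around the lock, and let go of it. Then take the red key from its stand, push it fully home in the lock past the sticky pins before turning it, turn it a quarter clockwise against the return spring, and finish still gripping the key and holding it turned. Leave the other things on the worktop where they are.

Things in the scene. Friction and masses are not known exactly. Their poses are not given: they have to be found in the camera images.
- console: Grey key-switch console fixed to the worktop, 110 (x) x 160 (y) mm, flat top 45 mm above its origin (centre of the underside, z up). Two steel locating pins, 10 mm thick, 14 mm tall, last 5 mm coned, stand on the top at console (x, y) = (-36, +60) and (+36, -25) mm. Lock at (0, -45) mm: brass plug in a steel collar 42 mm across, plug top 12 mm, collar 10 mm above the console's top.
- face_plate: Loose aluminium face plate, 100 (x) x 150 (y) x 8 mm, 0.18 to 0.35 kg, flat on the worktop; origin: centre of its underside, z up. Pin holes of 13.5 mm at plate (x, y) = (-36, +60) and (+36, -25) mm, a 46 mm round opening at (0, -45) mm. It fits only with its axes along the console's (same way round), its origin then 45 mm straight above the console's origin.
- plate_handle (a point): Centre of the face plate's black bridge handle, 34 mm above the plate's origin: a bar along plate x, 54 mm long, 12 mm wide (y), 14 mm tall, on two end posts; grip it across its 12 mm.
- plate_opening (a point): Centre of the face plate's round opening, at its underside; axes as the plate's.
- key_plug (a joint): Turn of the lock's brass plug in rad, 0 at rest, growing clockwise seen from above, stop at 1.57. A spring (0.05 N m per rad, plus 0.015 N m friction) turns it back when let go. The key turns some 0.15 to 0.2 rad in the keyway before it takes the plug along: turn the key about 1.7 rad.
- keyway (a point): Middle of the keyway's mouth on the plug's top, 57 mm above the worktop, at console (0, -45) mm; axes turn with the plug, at rest the console's. Slot 18.5 mm along x, 7.5 mm along y, slightly bevelled, straight down, deeper than the blade. Two sticky spring pins stick out of its sides 6 to 28 mm down; the blade pushes them aside: a steady push of 10 to 24 N does it, small twists (0.05 rad) ease it.
- key: Key with a red bow, upright in its stand, blade down; 50 g. Origin at the blade's tip, z up. Steel blade 16 (x) x 5 (y) mm, 30 mm long, rounded tip; shoulder disc 25 mm across from 30 to 34 mm; neck 10 mm thick; red bow 34 (x) x 12 (y) mm from 42 to 74 mm above the origin, to be gripped across its 12 mm. The key is the same turned half round.
- key_shoulder (a point): Underside of the key's shoulder disc on the key's axis, 30 mm above the tip; axes as the key's. Fully home it rests on the plug's top, at the keyway's mouth.
- key_stand: Dark wooden stand fixed to the worktop, 56 x 56 x 42 mm (foot 64 mm), with a slot 19 (x) x 8 (y) mm, 34 mm deep in the middle of its top, in which the key stands, shoulder on the top; origin: centre of the underside.
- tape_1: Bystander, not to be moved: roll of tan tape lying flat, about 98 mm across and 25 mm tall; origin: centre of its underside.
- tape_dispenser: Bystander, not to be moved: teal desk tape dispenser, 38 x 156 x 64 mm; origin: centre of its underside.
- counter_bell: Bystander, not to be moved: cream domed counter bell, 76 mm across, 51 mm tall; origin: centre of its underside.
- hygrometer_2: Bystander, not to be moved: small white square room gauge, 26 x 56 x 56 mm; origin: centre of its underside.
- ribbon_spool_1: Bystander, not to be moved: spool of white ribbon, 66 mm across, 22 mm tall; origin: centre of its underside.
- ribbon_spool_2: Bystander, not to be moved: spool of pale ribbon, 66 mm across, 16 mm tall; origin: centre of its underside.
- sweet_tin: Bystander, not to be moved: round cream tin with brown lid, 65 mm across, 40 mm tall; origin: centre of its underside.
- choc_bar: Bystander, not to be moved: flat blue chocolate bar, 64 x 140 x 12 mm; origin: centre of its underside.
- gift_box: Bystander, not to be moved: kraft gift box, 66 x 66 x 48 mm; origin: centre of its underside.
Not all that is in view belongs to the job. Several things have the shape of the key; the one meant has the colours described above.

How it is judged:
By the outcome, as a careful person would: the job done as asked, in the order asked, and still so for the second after the job is handed in, while the arm keeps its last pose, push and grip.
It also fails if it takes over 69 s, if anything falls off the work surface, if the arm or the gripper's body presses on something with over 40 N, if the wrist force passes 120 N, or if a joint passes its speed limit or range.

## Robot

A 7-joint arm with a two-finger parallel gripper is mounted at the origin on a cart in front of the work surface, level with it; the furniture and walls round the work are solid. World frame = base frame: x ahead of the robot, y to its left, z up, the work surface at z = 0. Lengths are in m, angles in degrees, forces in N, time in s.
With the tool pointing down it reaches from about 0.425 to 0.875 m from the base axis. Payload 4.7 kg.
Tool frame: the origin (TCP) lies between the finger pads; the fingertips stand env.finger_overhang ahead of it and the grasp point (between the pads) lies 5 mm behind it (env.finger_overhang is the distance from the TCP to the fingertips, in m); z points along the fingers, y is the line along which they close (so a half turn about z gives the same grasp; the last joint's range is limited). The gripper opens to 87 mm and grips with 3 to 60 N. Pads are 19 mm wide; open, the fingers measure 117 mm over their backs; the gripper's body (75 mm by 190 mm) begins 51 mm behind the grasp point.
Start: joints at [-64.968, 18.392, -4.016, 83.108, 1.295, 78.541, -3.26], TCP at [0.267, 0.593, 0.237] pointing down, gripper open.
Joint ranges: [-163.93, 163.93], [-17.29, 119.83], [-79.2, 71.16], [3.27, 140.29], [-89.18, 269.18], [5.43, 117.66], [-154.24, 154.24]. Speed limits (degrees/s): [147.25, 147.25, 180, 180, 180, 180, 180].

## Interface

Orientations are given as [roll, pitch, yaw] about the fixed x, y, z axes, in that order (R = Rz(yaw) Ry(pitch) Rx(roll)).
In Python, from cell import telemetry, eyes, env, models gives the robot as it stands. The module is installed in compiled form; this text tells all that it offers.
- The arm moves only by the tool drive_tool, never from a script. Its arguments are lists of equal length, an entry for each row: "angular": the turn, a rotation vector about the tool's x, y, z in rad, a list of three; "delta_pos": the shift along the tool's x, y, z in cm, a list of three; "gripper": the finger opening in cm, from 0 to 8.7. A call has 1 to 20 rows; each row shifts and turns the commanded pose from where the row before left it, along the tool's axes as they then stand; what a row does not reach is not made up. A row lasts 1/10 s, in which the tool goes at most 50 mm and 8.59 degrees, less where a joint would pass 70% of its speed; a pose out of reach is approached as far as the arm can. A call with a gripper value outside its range is refused whole. The fingers move at their own pace and stop on an object; "squeeze" is the grip in N (left out, the last holds). Time passes only in rows, so rows that do not move let the fingers close. It gives the time, the measured TCP pose, the force, the opening and the grip force at its end, in the units of the state.
- telemetry.get_obs(): the state, without advancing time (a new reading comes with each control period).
- eyes.read_camera(name): name is "scene" or "top" or "wrist"; returns a dict with "pixels" (420x560x3 uint8, red, green, blue), "mtx" (3x3 intrinsics, pixels), "origin" and "orientation" of the camera in the world. Camera axes: x right, y down, z forward; pixel columns grow to the right and rows downward; lengths in m; the calibration is good to about 2 mm. A picture is of the moment at which its call begins. There is no depth.
- env.sign_off(): hands the job in; it is judged then, once.
Trained networks look in a picture, given as the dict that the camera call returned (one of the last four; its "shot" number tells which), for a name from the list of things; names that differ only in an ending like _2 or _b are one class to them, and where a whole thing is asked for, a point or a joint stands for the part that bears it (a point fixed in the world has none). Each returns a list of dicts, best first, with "p" (0 to 1); they miss things now and then, are a little off and sometimes report something else, mostly with a low value. They report only what shows in the picture. A call takes as long as a camera call. They do not tell look-alikes from the thing itself.
- models.search_frame(picture, target): "centre" ([column, row] in pixels, amid what is visible of it).
- models.cut_out(picture, target): "pixels" (420x560 bool, what is visible of it) and "centre" ([column, row] in pixels, amid what is visible of it).
The state is a dict: "time_s": time; "qpos": joint angles; "joint_velocities": joint speeds; "effort": joint torques, N m; "tool_pos": TCP position; "tool_rot": TCP orientation; "force": force on the tool from outside, world axes, zero at the start; "wrist_torque": the same for the moment, N m; "grip_width": finger opening in m; "grasp_force": force on a finger pad.
Only numpy, scipy, OpenCV 4.12 (cv2) and the standard library are available. Lean on these libraries where they do the work, as an engineer would, in place of code of your own. Each camera call takes 0.05 s, during which the arm holds its last target. There are 200 camera calls.

## Working session

There is one attempt and no reset: what is moved stays moved. The work goes in short steps, Python scripts to look and compute and a tool call to move; the robot and the scene stay as the last step left them, time stands still between calls to the robot, and variables do not carry over. Pictures are saved under pics/ and viewed, at most 10 in all, crops included, and the job is handed in when it is done.

Besides the shell and the picture viewer there is one more tool, called as name(argument=value, ...) on one line, values as JSON. drive_tool: Moves the arm, as the interface text tells. Its arguments: {"type":"object","properties":{"angular":{"type":"array","items":{"type":"array","items":{"type":"number"}}},"delta_pos":{"type":"array","items":{"type":"array","items":{"type":"number"}}},"gripper":{"type":"array","items":{"type":"number"}},"squeeze":{"type":"number"}},"required":["angular","delta_pos","gripper"]}

```bash
mkdir -p pics
cat > h.py <<'E'
import numpy as np, cv2
from cell import telemetry, eyes, env, models
def cam(n,save=None):
    p=eyes.read_camera(n)
    if save: cv2.imwrite('pics/'+save,p['pixels'][:,:,::-1])
    return p
def RM(o):
    o=np.array(o,float)
    if o.shape==(3,3): return o
    r,p,y=np.radians(o)
    from scipy.spatial.transform import Rotation as R
    return R.from_euler('xyz',[r,p,y]).as_matrix()
def ray(p,uv,z):
    d=RM(p['orientation'])@np.linalg.solve(p['mtx'],[uv[0],uv[1],1]); o=np.array(p['origin'])
    return o+d*(z-o[2])/d[2]
def proj(p,X):
    c=RM(p['orientation']).T@(np.array(X)-p['origin']); q=p['mtx']@c; return q[:2]/q[2]
E
python3 - <<'E'
from h import *
a=cam('scene','s0.png');b=cam('top','t0.png')
print(a['origin'],a['orientation'],b['origin'],b['orientation'],b['mtx'],env.finger_overhang)
print(telemetry.get_obs())
for n,z in [('console',.045),('face_plate',.008),('plate_handle',.034),('key',.08),('key_stand',.042),('keyway',.057),('tape_1',.02),('tape_dispenser',.05),('counter_bell',.04),('hygrometer_2',.05),('ribbon_spool_1',.02),('sweet_tin',.04),('choc_bar',.012),('gift_box',.048)]:
    try: print(n,[(round(r['p'],2),np.round(r['centre']).tolist(),ray(b,r['centre'],z)[:2].round(3).tolist()) for r in models.search_frame(b,n)][:4])
    except Exception as e: print(n,e)
both=np.hstack([a['pixels'],b['pixels']])
E
```

```text
[-0.15114808 -0.75697596  0.59622546] [-117.34586423    0.51517505  -42.30141939] [0.30937911 0.01508334 1.19140955] [-169.18218716   -0.27007118  -91.06220305] [[468.24800837   0.         283.49044212]
 [  0.         468.24800837 203.87864317]
 [  0.           0.           1.        ]] 0.014
{'time_s': 0.1, 'qpos': array([-64.96634794,  18.43525614,  -4.01478694,  83.16703915,
         1.29407032,  78.54157466,  -3.26264999]), 'joint_velocities': array([-0.04775176, -0.06162066,  0.02887273, -0.15329679,  0.04941824,
       -0.11797605,  0.0031837 ]), 'effort': array([-8.48974814e-04, -4.92566907e+01, -4.06128885e-01, -3.13398814e+01,
       -6.42128382e-02,  3.94568872e-02,  5.63352910e-05]), 'tool_pos': array([0.26657046, 0.59230948, 0.23557338]), 'tool_rot': array([-1.79901307e+02,  4.78099491e-03,  1.55772385e+02]), 'force': array([0.03278898, 0.30440888, 0.20400396]), 'wrist_torque': array([-0.00231756, -0.02314051, -0.03076608]), 'grasp_force': 0.0, 'grip_width': 0.08702006446226038}
console [(0.76, [264.0, 218.0], [0.492, 0.054])]
face_plate [(0.86, [165.0, 223.0], [0.492, 0.
[... 292 characters left out ...]
.52, [313.0, 270.0], [0.363, -0.062])]
tape_1 [(0.82, [187.0, 153.0], [0.672, 0.254]), (0.21, [140.0, 151.0], [0.679, 0.375])]
tape_dispenser [(0.57, [280.0, 160.0], [0.642, 0.014])]
counter_bell [(0.64, [384.0, 154.0], [0.655, -0.254])]
hygrometer_2 [(0.88, [413.0, 141.0], [0.684, -0.327]), (0.5, [355.0, 158.0], [0.643, -0.178])]
ribbon_spool_1 [(0.85, [170.0, 153.0], [0.674, 0.297]), (0.68, [413.0, 139.0], [0.7, -0.338]), (0.66, [140.0, 148.0], [0.688, 0.376])]
sweet_tin [(0.83, [311.0, 269.0], [0.366, -0.059]), (0.7, [263.0, 221.0], [0.488, 0.058])]
choc_bar [(0.87, [248.0, 272.0], [0.364, 0.098]), (0.23, [352.0, 158.0], [0.652, -0.177])]
gift_box [(0.71, [353.0, 158.0], [0.644, -0.173])]
```

View pics/t0.png

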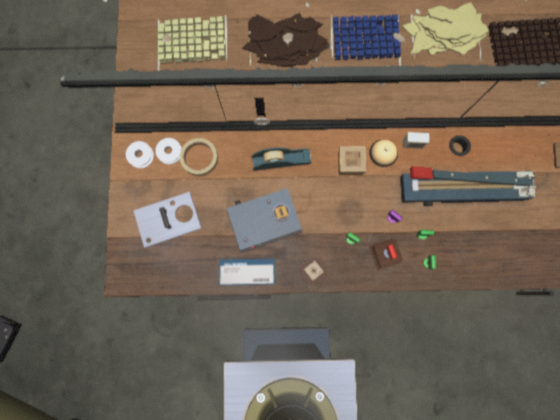

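View pics/s0.png

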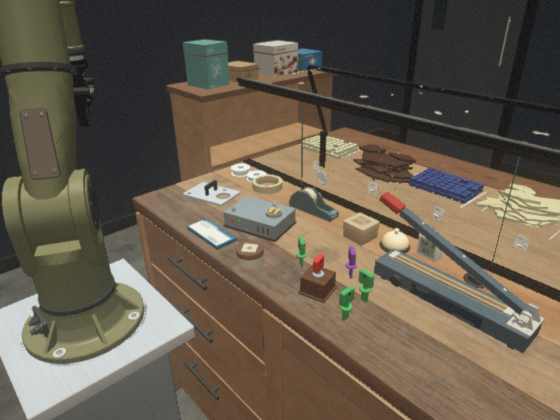

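Top view: the console is at (264,218) with its lock at (281,212). The plate is at (167,220), its opening at (184,213), handle at (165,218).
Key-shaped things: red in its stand at (390,253), purple (395,216), green (352,238), (426,234) and (431,262). The red one in the dark stand fits; I will confirm it with a crop before reaching.

```bash
cat >> h.py <<'E'
def plan(pos,yaw):
    """delta (cm, tool axes) and turn (rad about tool z) for a downward tool"""
    o=telemetry.get_obs(); R=RM(o['tool_rot']); d=R.T@(np.array(pos)-o['tool_pos'])*100
    dy=(yaw-o['tool_rot'][2]+180)%360-180
    print('tool',o['tool_pos'].round(4),o['tool_rot'].round(2),'t',round(o['time_s'],2),'delta cm',d.round(2),'turn z rad',round(-np.radians(dy),3)); return d
def rect(p,n,z):
    m=models.cut_out(p,n)[0]['pixels'].astype(np.uint8)
    c=max(cv2.findContours(m,0,1)[0],key=cv2.contourArea)[:,0]
    w=np.array([ray(p,x,z)[:2] for x in c.astype(float)],np.float32)*1000
    return cv2.minAreaRect(w)
E
python3 - <<'E'
from h import *
b=cam('top')
print(rect(b,'console',.045)); print(rect(b,'face_plate',.008)); print(rect(b,'key_stand',.042)); print(rect(b,'plate_handle',.034))
for nm,uvs,z in [('plate open',(184,213),.008),('plate holes',(148,239),.008),('h2',(193,203),.008),('lock',(281,212),.057)]: print(nm,ray(b,uvs,z).round(3))
w=cam('wrist'); o=telemetry.get_obs(); R=RM(o['tool_rot'])
print('wristcam in tool',R.T@(w['origin']-o['tool_pos']),(R.T@RM(w['orientation'])).round(3),w['mtx'][0,0])
i=b['pixels'][190:290,110:450]; cv2.imwrite('pics/t1.png',cv2.resize(i[:,:,::-1],(800,235),interpolation=cv2.INTER_CUBIC))
E
```

```text
((494.24761962890625, 55.79784393310547), (128.4430389404297, 161.72164916992188), 18.280885696411133)
((502.56390380859375, 304.3412780761719), (105.62284088134766, 153.28346252441406), 18.105037689208984)
((402.1768798828125, -242.04446411132812), (61.6609001159668, 66.74837493896484), 17.98990821838379)
((497.4961242675781, 297.5740966796875), (99.32102966308594, 150.9292755126953), 18.43207550048828)
plate open [0.516 0.261 0.008]
plate holes [0.451 0.35  0.008]
h2 [0.542 0.238 0.008]
lock [0.506 0.012 0.057]
wristcam in tool [ 0.07144483  0.00061976 -0.14843043] [[-0.    -0.965 -0.263]
 [ 1.    -0.     0.   ]
 [-0.    -0.263  0.965]] 359.5659231611516
```

View pics/t1.png

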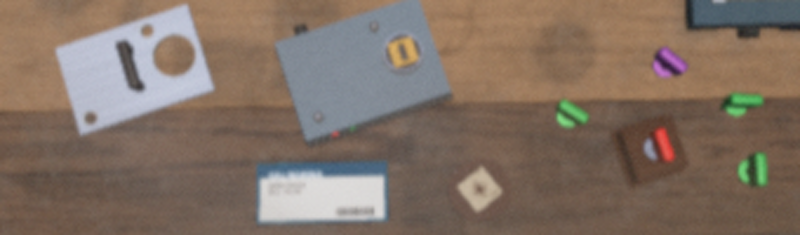

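Crop: the red-bowed key is at crop (663,147), in the dark stand. The others are green or purple and stand free, so this is the one meant. The plate and console both lie at about 18° yaw. Going above the plate handle.

drive_tool(angular=[[0, 0, 0], [0, 0, 0], [0, 0, 0], [0, 0, 0], [0, 0, 0], [0, 0, 0], [0, 0, 0], [0, 0, 0], [0, 0, 0], [0, 0, 0], [0, 0, 0], [0, 0, 0], [0, 0, -0.123], [0, 0, -0.123], [0, 0, -0.123], [0, 0, -0.123], [0, 0, -0.123], [0, 0, -0.123], [0, 0, 0], [0, 0, 0]], delta_pos=[[-1.5, -0.75, 0.3], [-2.9, -1.45, 0.7], [-2.9, -1.45, 0.7], [-2.9, -1.45, 0.7], [-2.9, -1.45, 0.7], [-2.9, -1.45, 0.7], [-2.9, -1.45, 0.7], [-2.9, -1.45, 0.7], [-2.9, -1.45, 0.7], [-2.9, -1.45, 0.7], [-2.9, -1.45, 0.7], [-2.6, -1.4, 0.3], [0, 0, 0], [0, 0, 0], [0, 0, 0], [0, 0, 0], [0, 0, 0], [0, 0, 0], [0, 0, 0], [0, 0, 0]], gripper=[8.7, 8.7, 8.7, 8.7, 8.7, 8.7, 8.7, 8.7, 8.7, 8.7, 8.7, 8.7, 8.7, 8.7, 8.7, 8.7, 5, 5, 5, 5])

```text
time_s: 3.1
tool_pos: [0.5005, 0.3041, 0.1605]
tool_rot: [-180.0, 0.0, -162.2]
force: [0.6, -0.7, 0.3]
grip_width: 0.0626
grasp_force: 0.0
```

Run:
```python
from h import *
w=cam('wrist','w1.png')
print(telemetry.get_obs()['qpos'].round(1))
for n,z in [('face_plate',.008),('plate_handle',.041),('plate_opening',.008)]:
    for r in models.search_frame(w,n)[:2]: print(n,r['p'],r['centre'],ray(w,r['centre'],z).round(4))
print(rect(w,'face_plate',.008)); 
g=cv2.cvtColor(w['pixels'],cv2.COLOR_RGB2GRAY)
X=np.array([.5025,.304,0]);c,s=np.cos(np.radians(18.1)),np.sin(np.radians(18.1))
for q in [(-36,60),(36,-25),(0,-45),(0,0)]: print(q,proj(w,X+[(c*q[0]-s*q[1])/1e3,(s*q[0]+c*q[1])/1e3,.008 if q!=(0,0) else .041]).round(1))
plan([.5025,.304,.036],198.1)
```

```text
[-36.8  13.3   3.4  98.4  -0.8  68.3  74.6]
face_plate 0.58 [286.6, 190.0] [0.4967 0.3081 0.008 ]
plate_handle 0.79 [291.8, 191.0] [0.4892 0.3094 0.041 ]
plate_handle 0.57 [45.3, 94.5] [0.476 0.12  0.041]
plate_opening 0.6 [291.0, 189.1] [0.4948 0.3115 0.008 ]
((503.12774658203125, 305.4371337890625), (101.82970428466797, 151.453857421875), 17.821529388427734)
(-36, 60) [351.6 152.5]
(36, -25) [252.  234.4]
(0, -45) [227.7 195.1]
(0, 0) [279.8 204.9]
tool [0.5003 0.305  0.1606] [-180.    0. -162.] t 3.35 delta cm [-0.18 -0.16 12.46] turn z rad -0.002
```

View pics/w1.png

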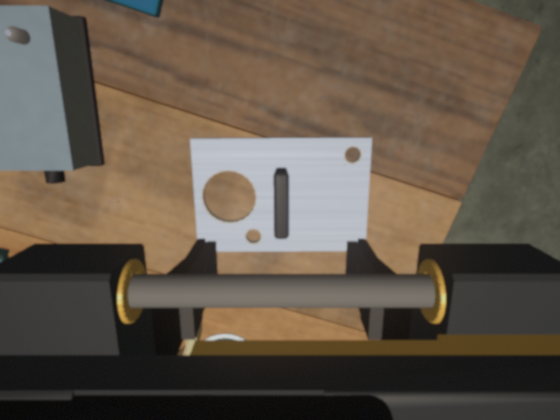

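The plate is confirmed: holes at (353,154) and (253,236), opening (229,196), handle (281,204). All lie within 2 px of prediction, which gives an origin of about (0.5033, 0.3053) and yaw 18°. Now the same view over the console, so that camera bias cancels.

drive_tool(angular=[[0, 0, 0], [0, 0, 0], [0, 0, 0], [0, 0, 0], [0, 0, 0], [0, 0, 0], [0, 0, 0], [0, 0, 0], [0, 0, 0], [0, 0, 0], [0, 0, 0]], delta_pos=[[0.5, -1.4, -0.5], [1.0, -2.8, -0.5], [1.0, -2.8, -0.5], [1.0, -2.8, -0.5], [1.0, -2.8, -0.5], [1.0, -2.8, -0.5], [1.0, -2.8, -0.3], [1.1, -2.8, -0.2], [1.1, -2.4, -0.2], [0, 0, 0], [0, 0, 0]], gripper=[5, 5, 5, 5, 5, 5, 5, 5, 5, 5, 5])

```text
time_s: 4.45
tool_pos: [0.49, 0.0547, 0.198]
tool_rot: [180.0, 0.1, -162.1]
force: [0.1, 0.7, -0.2]
grip_width: 0.0499
grasp_force: 0.0
```

Run:
```python
from h import *
w=cam('wrist','w2.png')
X=np.array([.493,.0555,0]);c,s=np.cos(np.radians(18.1)),np.sin(np.radians(18.1))
for q in [(-36,60,59),(36,-25,59),(-36,60,45),(36,-25,45),(0,-45,57),(55,-80,45),(-55,-80,45),(-55,80,45),(55,80,45)]: print(q,proj(w,X+[(c*q[0]-s*q[1])/1e3,(s*q[0]+c*q[1])/1e3,q[2]/1e3]).round(1))
for n,z in [('console',.045),('keyway',.057)]:
    for r in models.search_frame(w,n)[:2]: print(n,r['p'],r['centre'],ray(w,r['centre'],z).round(4))
print(rect(w,'console',.045)); 
plan([.5033,.3053,.029],198.0)
np.savez('w2.npz',**{k:w[k] for k in ('pixels','mtx','origin','orientation')})
```

```text
(-36, 60, 59) [355.3 156.1]
(36, -25, 59) [251.2 241. ]
(-36, 60, 45) [351.9 153.9]
(36, -25, 45) [252.4 235.3]
(0, -45, 57) [226.2 199.6]
(55, -80, 45) [192.  255.3]
(-55, -80, 45) [182.9 131.3]
(-55, 80, 45) [377.3 130.7]
(55, 80, 45) [369.1 254.8]
console 0.87 [280.4, 186.0] [0.4847 0.0528 0.045 ]
console 0.53 [8.5, 10.1] [ 0.4185 -0.1846  0.045 ]
keyway 0.86 [233.8, 199.5] [0.505  0.0187 0.057 ]Traceback (most recent call last):
  File "<stdin>", line 7, in <module>
  File "h.py", line 24, in rect
    m=models.cut_out(p,n)[0]['pixels'].astype(np.uint8)
      ~~~~~~~~~~~~~~~~~~~^^^
IndexError: list index out of range
```

View pics/w2.png

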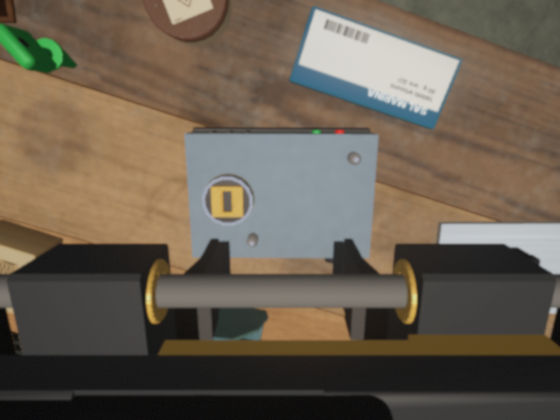

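Shown: console pins at (355,158) and (252,240), lock at (228,201), all close to prediction. I'll refine both outlines with edge fits.

```bash
cat >> h.py <<'E'
from scipy.optimize import least_squares
def fit(p,x0,w,h,z,n=25,r=7):
    """refine (x,y,yaw deg) of a w x h (m) rectangle at height z from image edges"""
    g=cv2.GaussianBlur(cv2.cvtColor(p['pixels'],cv2.COLOR_RGB2LAB)[:,:,0].astype(np.float32),(3,3),0)
    t=np.linspace(-.9,.9,n)
    L=np.concatenate([np.c_[t*w/2,0*t+h/2],np.c_[t*w/2,0*t-h/2],np.c_[0*t+w/2,t*h/2],np.c_[0*t-w/2,t*h/2]])
    N=np.repeat([[0,1],[0,-1],[1,0],[-1,0]],n,0)
    def P(v,q):
        a=np.radians(v[2]);c,s=np.cos(a),np.sin(a)
        return np.array([proj(p,[v[0]+c*a_-s*b_,v[1]+s*a_+c*b_,z]) for a_,b_ in q])
    v=np.array(x0,float)
    for rr in (r,5,3,3):
        A=P(v,L);nn=P(v,L+N*.002)-A;nn/=np.linalg.norm(nn,axis=1)[:,None]
        k=np.arange(-rr-.5,rr+.51,.25)
        S=A[:,None]+k[None,:,None]*nn[:,None]
        I=cv2.remap(g,S[...,0].astype(np.float32),S[...,1].astype(np.float32),1)
        D=np.abs(np.gradient(I,axis=1)); off=k[D.argmax(1)]; T=A+off[:,None]*nn; ok=D.max(1)>1
        f=lambda q:(((P([q[0]/1e3,q[1]/1e3,q[2]],L)-T)*nn).sum(1))[ok]
        o=least_squares(f,[v[0]*1e3,v[1]*1e3,v[2]],loss='soft_l1',f_scale=.5); v=o.x/[1e3,1e3,1]
    return v,[np.median(np.abs(f(o.x)))]
E
python3 - <<'E'
from h import *
w=cam('wrist'); o=telemetry.get_obs(); R=RM(o['tool_rot']); off=R.T@(w['origin']-o['tool_pos']); Rc=R.T@RM(w['orientation'])
print('console',fit(w,[.493,.0555,18.1],.11,.16,.045), off)
R1=RM([180,0,-162.0]); 
p={'pixels':cv2.imread('pics/w1.png')[:,:,::-1].copy(),'mtx':w['mtx'],'origin':np.array([.5003,.305,.1606])+R1@off,'orientation':R1@Rc}
print('plate',fit(p,[.5033,.3053,18],.1,.15,.008))
# pins / lock centres
g=cv2.cvtColor(w['pixels'],cv2.COLOR_RGB2GRAY)
c=cv2.HoughCircles(cv2.medianBlur(g,3),cv2.HOUGH_GRADIENT,1,10,param1=80,param2=14,minRadius=4,maxRadius=30)
print([x.round(1).tolist() for x in c[0] if 190<x[0]<375 and 135<x[1]<258])
gp=cv2.cvtColor(p['pixels'],cv2.COLOR_RGB2GRAY)
c=cv2.HoughCircles(cv2.medianBlur(gp,3),cv2.HOUGH_GRADIENT,1,10,param1=80,param2=14,minRadius=4,maxRadius=30)
print([x.round(1).tolist() for x in c[0] if 190<x[0]<375 and 135<x[1]<258])
print(proj(p,[.5033,.3053,.041]))
plan([.5033,.3053,.029],198.0)
b=cam('top'); print('top', fit(b,[.494,.0555,18.2],.11,.16,.045,r=4),fit(b,[.5025,.3045,18.2],.1,.15,.008,r=4),fit(b,[.402,-.242,18],.056,.056,.042,r=4))
for q in [(-36,60,52),(36,-25,52),(0,-45,57)]: 
    pass
E
```

```text
console (array([ 0.49477137,  0.05657507, 17.65880191]), [np.float64(0.22534899956531695)]) [ 0.07115875  0.00026654 -0.14846418]
plate (array([ 0.50371565,  0.30636647, 18.36852901]), [np.float64(0.4739741122558103)])
[[225.5, 199.5, 26.600000381469727], [235.5, 198.5, 17.600000381469727], [214.5, 201.5, 15.600000381469727], [231.5, 188.5, 11.0], [350.5, 157.5, 5.5]]
[[229.5, 195.5, 26.100000381469727], [352.5, 154.5, 8.0], [221.5, 201.5, 17.299999237060547], [252.5, 236.5, 6.599999904632568]]
[279.77577856 206.18312633]
tool [0.49   0.0567 0.1975] [ 1.7999e+02 -1.0000e-02 -1.6183e+02] t 4.7 delta cm [-9.02 23.21 16.85] turn z rad 0.003
top (array([0.5071765 , 0.06911925, 9.225764  ]), [np.float64(0.6617277134324586)]) (array([ 0.50172904,  0.30471688, 18.13508281]), [np.float64(0.17765412986059947)]) (array([ 0.39740792, -0.23826448, 13.15683785]), [np.float64(0.632576053904035)])
```

drive_tool(angular=[[0, 0, 0], [0, 0, 0], [0, 0, 0], [0, 0, 0], [0, 0, 0], [0, 0, 0], [0, 0, 0], [0, 0, 0], [0, 0, 0], [0, 0, 0], [0, 0, 0], [0, 0, 0], [0, 0, 0], [0, 0, 0], [0, 0, 0], [0, 0, 0]], delta_pos=[[-0.6, 1.5, 0.5], [-1.1, 2.8, 1.0], [-1.1, 2.8, 1.0], [-1.1, 2.8, 1.0], [-1.1, 2.8, 1.0], [-1.1, 2.8, 1.0], [-1.1, 2.8, 1.0], [-1.1, 2.8, 1.0], [-0.9, 2.2, 1.0], [0, 0, 2.0], [0, 0, 2.0], [0, 0, 2.0], [0, 0, 1.5], [0, 0, 0.8], [0, 0, 0], [0, 0, 0]], gripper=[5, 5, 5, 5, 5, 5, 5, 5, 5, 5, 5, 5, 5, 5, 5, 5])

```text
time_s: 6.35
tool_pos: [0.5057, 0.3062, 0.0301]
tool_rot: [180.0, 0.0, -161.9]
force: [-0.3, 0.1, 0.3]
grip_width: 0.0499
grasp_force: 0.0
```

Run:
```python
from h import *
plan([.5037,.306,.029],198.0)
w=cam('wrist')
for k in range(4):
    eyes.read_camera('wrist'); print(telemetry.get_obs()['tool_pos'].round(4))
```

```text
tool [0.5057 0.3062 0.0301] [ 1.7998e+02  5.0000e-02 -1.6193e+02] t 6.35 delta cm [0.19 0.04 0.11] turn z rad 0.001
[0.5061 0.3063 0.0307]
[0.5061 0.3062 0.0307]
[0.506  0.3061 0.0306]
[0.5059 0.306  0.0305]
```

drive_tool(angular=[[0, 0, 0], [0, 0, 0], [0, 0, 0], [0, 0, 0], [0, 0, 0], [0, 0, 0], [0, 0, 0], [0, 0, 0], [0, 0, 0], [0, 0, 0], [0, 0, 0], [0, 0, 0], [0, 0, 0], [0, 0, 0], [0, 0, 0]], delta_pos=[[0.2, 0, 0.1], [0, 0, 0], [0, 0, 0], [0, 0, 0], [0, 0, 0], [0, 0, 0], [0, 0, 0], [0, 0, -0.5], [0, 0, -1.0], [0, 0, -2.0], [0, 0, -2.0], [0, 0, -2.0], [0, 0, -2.0], [0, 0, -0.5], [0, 0, 0]], gripper=[5, 0.5, 0.5, 0.5, 0.5, 0.5, 0.5, 0.5, 0.5, 0.5, 0.5, 0.5, 0.5, 0.5, 0.5], squeeze=45)

```text
time_s: 8.1
tool_pos: [0.504, 0.3054, 0.1297]
tool_rot: [180.0, 0.1, -161.9]
force: [0.0, 0.4, -1.9]
grip_width: 0.0116
grasp_force: 45.0
```

Run:
```python
from h import *
w=cam('wrist','w3.png'); o=telemetry.get_obs(); print(o['tool_pos'],o['tool_rot'],o['force'],o['grasp_force'])
z=o['tool_pos'][2]-.029+.008
v,e=fit(w,[o['tool_pos'][0],o['tool_pos'][1],18],.1,.15,z); print(v,e)
R=RM(o['tool_rot']); print('plate in tool mm',R.T@(np.r_[v[:2],0]-np.r_[o['tool_pos'][:2],0])*1e3)
plan([.4948,.0566,.15],198.0)
```

```text
[0.50331001 0.30505091 0.12850986] [ 1.79994789e+02  7.73543088e-03 -1.61938933e+02] [-0.31292209 -1.45401944 -2.96903931] 45.00010499730706
[ 0.50455092  0.30590696 18.013281  ] [np.float64(1.5190027873109775)]
plate in tool mm [-1.44517090e+00  4.29149267e-01  2.34143366e-04]
tool [0.5033 0.3051 0.1285] [ 1.7999e+02  1.0000e-02 -1.6194e+02] t 8.15 delta cm [  8.51 -23.36  -2.15] turn z rad 0.001
```

View pics/w3.png

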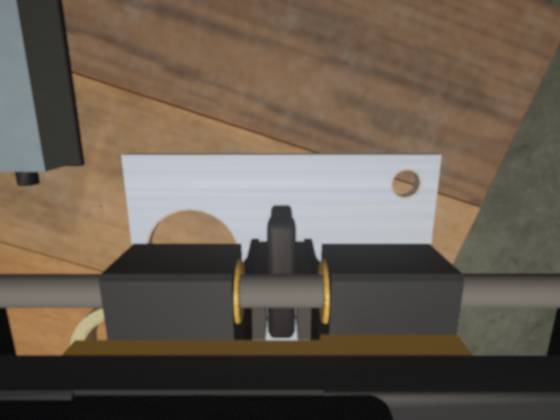

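The plate is held level, with its edge at row 154 and the far pin hole visible at (405,183). Carrying it over the console.

drive_tool(angular=[[0, 0, 0], [0, 0, 0], [0, 0, 0], [0, 0, 0], [0, 0, 0], [0, 0, 0], [0, 0, 0], [0, 0, 0], [0, 0, 0], [0, 0, 0], [0, 0, 0], [0, 0, 0], [0, 0, 0], [0, 0, 0], [0, 0, 0], [0, 0, 0]], delta_pos=[[0.4, -0.8, 0], [0.7, -2.0, 0], [0.7, -2.0, 0], [0.7, -2.0, 0], [0.7, -2.0, 0], [0.7, -2.0, 0], [0.7, -2.0, 0], [0.7, -2.0, 0], [0.7, -2.0, 0], [0.7, -2.0, 0], [0.7, -2.0, 0], [0.7, -1.8, 0], [0.4, -0.8, 0.7], [0, 0, 1.0], [0, 0, 0], [0, 0, 0]], gripper=[0.5, 0.5, 0.5, 0.5, 0.5, 0.5, 0.5, 0.5, 0.5, 0.5, 0.5, 0.5, 0.5, 0.5, 0.5, 0.5])

```text
time_s: 9.75
tool_pos: [0.4945, 0.0575, 0.1107]
tool_rot: [180.0, -0.1, -161.8]
force: [1.5, 0.7, -1.4]
grip_width: 0.0114
grasp_force: 45.0
```

Run:
```python
from h import *
for k in range(3): w=cam('wrist','w4.png'); plan([.4948,.0566,.115],197.8)
b=cam('top'); o=telemetry.get_obs()
z=o['tool_pos'][2]-.021
print('top plate',fit(b,[o['tool_pos'][0],o['tool_pos'][1],18],.1,.15,z,r=5))
def W(v,q,zz): 
    c,s=np.cos(np.radians(v[2])),np.sin(np.radians(v[2])); return [v[0]+c*q[0]-s*q[1],v[1]+s*q[0]+c*q[1],zz]
V=[o['tool_pos'][0],o['tool_pos'][1],18]
print('pred hole,corners',[proj(w,W(V,q,z)).round(1) for q in [(-.036,.06),(-.05,.075),(-.05,-.075),(0,-.045)]])
print('pred pin',[proj(w,W([.4948,.0566,17.7],(-.036,.06),zz)).round(1) for zz in (.059,.045)])
```

```text
tool [0.495  0.0575 0.1112] [ 1.7998e+02 -3.0000e-02 -1.6183e+02] t 9.8 delta cm [ 0.04 -0.08 -0.38] turn z rad 0.006
tool [0.4952 0.0574 0.1115] [ 179.99    0.   -161.84] t 9.85 delta cm [ 0.07 -0.06 -0.35] turn z rad 0.006
tool [0.4954 0.0572 0.1117] [ 1.7999e+02  2.0000e-02 -1.6185e+02] t 9.9 delta cm [ 0.07 -0.04 -0.33] turn z rad 0.006
top plate (array([0.49144322, 0.05664696, 8.83502972]), [np.float64(1.1346468742566176)])
pred hole,corners [array([405. , 183.3]), array([439.7, 154.2]), array([120. , 153.4]), array([190.8, 252.6])]
pred pin [array([386.2, 171. ]), array([379.6, 167. ])]
```

View pics/w4.png

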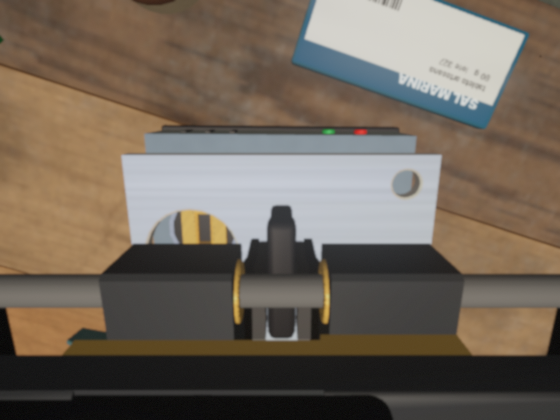

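Run:
```python
from h import *
w=cam('wrist'); o=telemetry.get_obs(); T=o['tool_pos']; R=RM(o['tool_rot'])
g=cv2.cvtColor(w['pixels'],cv2.COLOR_RGB2GRAY).astype(float)
lab=cv2.cvtColor(w['pixels'],cv2.COLOR_RGB2LAB).astype(float)
print('cx',w['mtx'][:2,2])
def edge(v,lo,hi):
    d=np.abs(np.gradient(v)); i=lo+d[lo:hi].argmax(); k=np.arange(i-2,i+3); return (k*d[k]).sum()/d[k].sum()
f=g+lab[:,:,2]*-1.0
def intool(uv,z): return (R.T@(ray(w,uv,z)-T))[:2]*1e3
zp=T[2]-.021
for nm,rows,z,L,Rr in [('console',(142,145,148),.045,(135,162),(402,425)),('plate',(165,175,185,195),zp,(112,138),(428,450))]:
    for r in rows:
        a,b=edge(f[r],*L),edge(f[r],*Rr); print(nm,r,round(a,1),round(b,1),intool((a,r),z).round(2),intool((b,r),z).round(2))
for c in (200,260,300,360):
    a=edge(f[:,c],145,163); e=edge(f[:,c],130,141); print('rows',c,a,e,'plate -x edge',intool((c,a),zp).round(2),'console',intool((c,e),.045).round(2))
# hole centroid
m=(g[165:202,385:425]); m=(m<np.median(g[165:200,300:370])-25).astype(np.uint8); n,l,s,c=cv2.connectedComponentsWithStats(m); k=1+s[1:,4].argmax(); u=c[k]+[385,165]; print('hole',u,s[k],intool(u,zp-.002))
```

```text
cx [281.07606332 204.8562344 ]
console 142 144.9 416.2 [ 51.04 -80.14] [51.05 80.47]
console 145 145.2 415.8 [ 49.28 -80.11] [49.29 80.44]
console 148 145.4 415.6 [ 47.51 -80.2 ] [47.52 80.51]
plate 165 121.7 440.3 [ 44.52 -75.04] [44.53 75.92]
plate 175 122.8 439.2 [ 39.72 -75.05] [39.73 75.96]
plate 185 124.0 438.0 [ 34.85 -75.07] [34.85 75.96]
plate 195 125.2 436.8 [ 29.9  -75.06] [29.9  75.96]
rows 200 154.8153846153846 133.1219512195122 plate -x edge [ 49.34 -37.65] console [ 56.21 -47.2 ]
rows 260 154.8503937007874 133.4329268292683 plate -x edge [49.33 -9.44] console [ 56.03 -11.91]
rows 300 154.856 134.02380952380952 plate -x edge [49.33  9.37] console [55.69 11.63]
rows 360 154.84166666666667 134.2638036809816 plate -x edge [49.34 37.59] console [55.56 46.96]
hole [405.9627907  183.38139535] [  7   5  29  28 645] [35.22736165 61.1787786 ]
```

drive_tool(angular=[[0, 0, 0.007], [0, 0, 0], [0, 0, 0], [0, 0, 0], [0, 0, 0], [0, 0, 0]], delta_pos=[[0.13, -0.03, 0.5], [0, 0, 0.6], [0, 0, 0.6], [0, 0, 0.3], [0, 0, 0], [0, 0, 0]], gripper=[0.5, 0.5, 0.5, 0.5, 0.5, 0.5])

```text
time_s: 10.6
tool_pos: [0.494, 0.0556, 0.0915]
tool_rot: [-180.0, -0.0, -162.3]
force: [0.4, 0.7, -2.1]
grip_width: 0.0118
grasp_force: 45.0
```

Run:
```python
from h import *
w=cam('wrist'); o=telemetry.get_obs(); print(o['tool_pos'],o['tool_rot'],o['force'])
i=np.vstack([cv2.resize(w['pixels'][165:205,370:450],(800,400),interpolation=cv2.INTER_CUBIC)])
j=cv2.resize(w['pixels'][130:260,110:450],(500,190))
k=np.zeros((600,800,3),np.uint8); k[:400]=i; k[405:595,:500]=j
cv2.imwrite('pics/w5.png',k[:,:,::-1])
```

```text
[0.4942162  0.05563041 0.09169758] [ 1.79999096e+02  2.06984313e-02 -1.62342336e+02] [-0.13690822  0.25576374 -1.73818514]
```

View pics/w5.png

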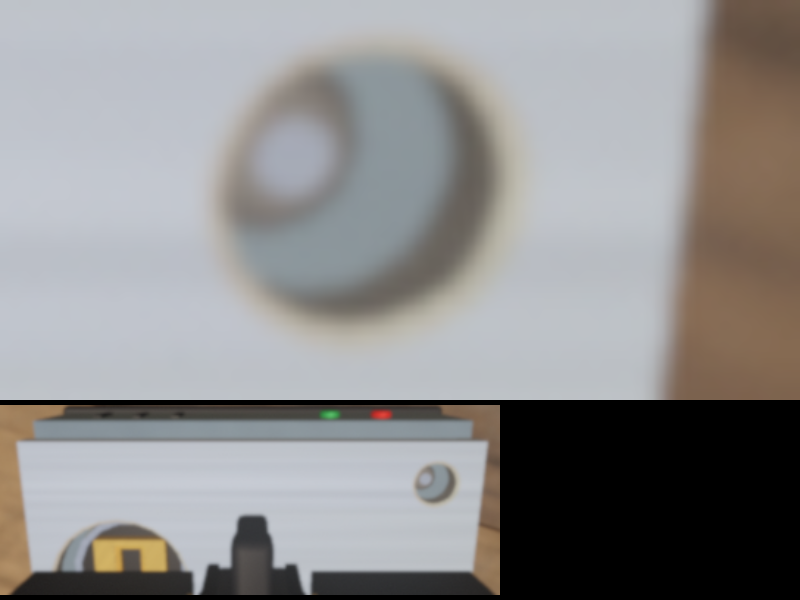

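The pin tip shows inside the hole at px (399.5,180.5), against an expected (398.5,178.5) if coaxial. That is under 1 mm off: nudge and descend.

drive_tool(angular=[[0, 0, 0], [0, 0, 0], [0, 0, 0], [0, 0, 0], [0, 0, 0], [0, 0, 0]], delta_pos=[[-0.06, 0.04, 0.2], [0, 0, 0.3], [0, 0, 0.3], [0, 0, 0.2], [0, 0, 0], [0, 0, 0]], gripper=[0.5, 0.5, 0.5, 0.5, 0.5, 0.5])

```text
time_s: 11.25
tool_pos: [0.4944, 0.0561, 0.0815]
tool_rot: [180.0, -0.0, -162.3]
force: [0.6, -1.3, -1.7]
grip_width: 0.0115
grasp_force: 45.0
```

Run:
```python
from h import *
w=cam('wrist'); o=telemetry.get_obs(); print(o['tool_pos'],o['tool_rot'],o['force'],o['wrist_torque'])
k=np.zeros((400,800,3),np.uint8); k[:,:400]=cv2.resize(w['pixels'][163:203,385:425],(400,400),interpolation=cv2.INTER_CUBIC)
k[:,400:]=cv2.resize(w['pixels'][170:260,140:250],(400,327),interpolation=cv2.INTER_CUBIC)[:400] if 0 else cv2.resize(w['pixels'][170:260,140:250],(400,400),interpolation=cv2.INTER_CUBIC)
cv2.imwrite('pics/w6.png',k[:,:,::-1])
```

```text
[0.49454213 0.05615621 0.08159487] [ 1.79998949e+02  8.13673401e-03 -1.62341235e+02] [-0.7279097   0.37251244 -1.99856462] [0.07952766 0.00717888 0.02901126]
```

View pics/w6.png

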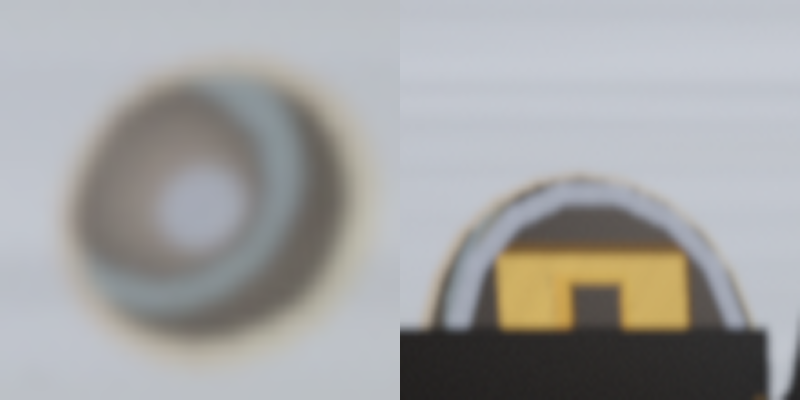

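The pin tip is inside the hole, the collar is centred in the opening, and there is no contact force. Continuing down.

drive_tool(angular=[[0, 0, 0], [0, 0, 0], [0, 0, 0], [0, 0, 0], [0, 0, 0], [0, 0, 0], [0, 0, 0]], delta_pos=[[0, 0, 0.2], [0, 0, 0.2], [0, 0, 0.2], [0, 0, 0.1], [0, 0, 0.1], [0, 0, 0], [0, 0, 0]], gripper=[0.5, 0.5, 0.5, 0.5, 0.5, 0.5, 0.5])

```text
time_s: 12.0
tool_pos: [0.4945, 0.0562, 0.0736]
tool_rot: [180.0, 0.0, -162.3]
force: [-0.2, 0.4, -1.9]
grip_width: 0.0112
grasp_force: 45.0
```

drive_tool(angular=[[0, 0, 0], [0, 0, 0], [0, 0, 0], [0, 0, 0]], delta_pos=[[0, 0, 0.1], [0, 0, 0.1], [0, 0, 0], [0, 0, 0]], gripper=[0.5, 0.5, 0.5, 0.5])

```text
time_s: 12.4
tool_pos: [0.4946, 0.0562, 0.0735]
tool_rot: [180.0, 0.0, -162.3]
force: [-5.5, 0.3, 12.8]
grip_width: 0.0115
grasp_force: 45.0
```

Contact at z = 0.0735, as expected for flush. Releasing and rising.

drive_tool(angular=[[0, 0, 0], [0, 0, 0], [0, 0, 0], [0, 0, 0], [0, 0, 0], [0, 0, 0], [0, 0, 0], [0, 0, 0], [0, 0, 0], [0, 0, 0], [0, 0, 0], [0, 0, 0], [0, 0, 0], [0, 0, 0], [0, 0, 0]], delta_pos=[[0, 0, -0.1], [0, 0, 0], [0, 0, 0], [0, 0, 0], [0, 0, 0], [0, 0, -0.5], [0, 0, -1.5], [0, 0, -2], [0, 0, -2], [0, 0, -2], [0, 0, -2], [0, 0, -2], [0, 0, -0.5], [0, 0, 0], [0, 0, 0]], gripper=[0.5, 4, 4, 4, 4, 4, 4, 4, 4, 4, 4, 4, 4, 4, 4])

```text
time_s: 13.9
tool_pos: [0.4939, 0.0561, 0.1966]
tool_rot: [180.0, -0.1, -162.3]
force: [0.1, -1.2, -0.6]
grip_width: 0.0401
grasp_force: 0.0
```

Run:
```python
from h import *
w=cam('wrist','w7.png'); o=telemetry.get_obs(); print(o['tool_pos'],o['tool_rot'],o['time_s'],o['qpos'].round(1))
v,e=fit(w,[.4945,.0562,17.7],.1,.15,.053); print('plate flush fit',v,e)
print('if raised 4mm',fit(w,[.4945,.0562,17.7],.1,.15,.057)[1])
kw=[v[0]+.045*np.sin(np.radians(v[2])),v[1]-.045*np.cos(np.radians(v[2]))]; print('keyway est',kw)
for r in models.search_frame(w,'keyway')[:2]: print(r['p'],r['centre'],ray(w,r['centre'],.057))
L=cv2.cvtColor(w['pixels'],cv2.COLOR_RGB2HSV); m=((L[...,0]>15)&(L[...,0]<32)&(L[...,1]>110)&(L[...,2]>90)).astype(np.uint8); u=proj(w,[*kw,.057]); print('pred',u)
m[:int(u[1])-20]=0;m[int(u[1])+20:]=0;m[:,:int(u[0])-20]=0;m[:,int(u[0])+20:]=0
c=cv2.minAreaRect(np.argwhere(m)[:,::-1].astype(np.float32)); print(c,ray(w,c[0],.057))
plan([.402,-.242,.16],198)
```

```text
[0.49376596 0.05601947 0.19635228] [ 1.79989874e+02 -1.10974406e-01 -1.62341077e+02] 13.95 [-22.1   1.   12.8 107.9  -0.2  71.2  98.4]
plate flush fit [ 0.48931467  0.05493194 17.65006383] [np.float64(0.22249165052498554)]
if raised 4mm [np.float64(0.9934615316634181)]
keyway est [np.float64(0.5029587846907693), np.float64(0.012050265101580901)]
0.46 [24.6, 246.8] [ 0.60273392 -0.13958976  0.057     ]
pred [226.23276355 190.89518001]
((226.0, 195.5), (27.0, 32.0), 90.0) [0.50677289 0.01289951 0.057     ]
tool [0.4938 0.056  0.1963] [ 1.7999e+02 -1.2000e-01 -1.6234e+02] t 14.0 delta cm [ 17.78 -25.62   3.67] turn z rad -0.006
```

View pics/w7.png

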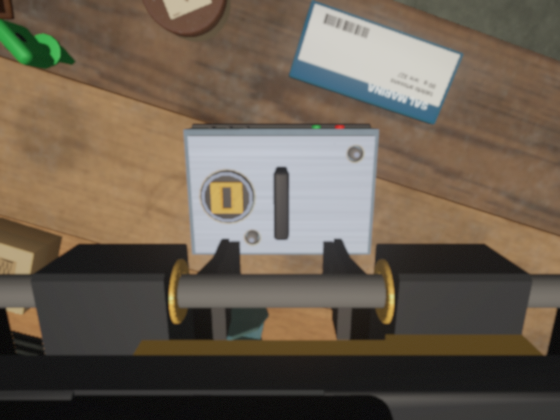

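Shown: the plate seated flush, pins through their holes at (355,154) and (252,238), lock in the opening at (227,198). That was the tenth picture, so from here I go by numbers only. Now over to the red key.

drive_tool(angular=[[0, 0, 0], [0, 0, 0], [0, 0, 0], [0, 0, 0], [0, 0, 0], [0, 0, 0], [0, 0, 0], [0, 0, 0], [0, 0, 0], [0, 0, 0], [0, 0, 0], [0, 0, 0], [0, 0, 0], [0, 0, 0]], delta_pos=[[0.8, -1.2, 0], [1.6, -2.3, 0], [1.6, -2.3, 0.3], [1.6, -2.3, 0.3], [1.6, -2.3, 0.3], [1.6, -2.3, 0.3], [1.6, -2.3, 0.3], [1.6, -2.3, 0.3], [1.6, -2.3, 0.3], [1.6, -2.3, 0.3], [1.6, -2.3, 0.3], [1.0, -1.4, 0.3], [0, 0, 0], [0, 0, 0]], gripper=[4, 4, 4, 4, 4, 4, 4, 4, 4, 4, 4, 4, 4, 4])

```text
time_s: 15.4
tool_pos: [0.4019, -0.2417, 0.1672]
tool_rot: [179.9, -0.0, -162.4]
force: [0.5, 0.5, 1.1]
grip_width: 0.0401
grasp_force: 0.0
```

Run:
```python
from h import *
w=cam('wrist','w8.png'); o=telemetry.get_obs(); print(o['tool_pos'],o['tool_rot'],o['time_s'],o['qpos'].round(1))
L=cv2.cvtColor(w['pixels'],cv2.COLOR_RGB2HSV); m=(((L[...,0]<8)|(L[...,0]>172))&(L[...,1]>150)&(L[...,2]>70)).astype(np.uint8)
n,l,s,c=cv2.connectedComponentsWithStats(m)
for k in range(1,n):
    if s[k,4]>60: print('red',s[k],c[k],cv2.minAreaRect(np.argwhere(l==k)[:,::-1].astype(np.float32)),ray(w,c[k],.086),ray(w,c[k],.07))
for n_ in ('key','key_stand','key_shoulder'):
    for r in models.cut_out(w,n_)[:3]: 
        q=np.argwhere(r['pixels'])[:,::-1].astype(np.float32); print(n_,r['p'],r['centre'],cv2.minAreaRect(q))
try: print(fit(w,[.40,-.24,18],.056,.056,.042,r=9))
except Exception as e: print(e)
b=cam('top'); L=cv2.cvtColor(b['pixels'],cv2.COLOR_RGB2HSV)
# slot in previous picture w7
p=cv2.imread('pics/w7.png'); H=cv2.cvtColor(p,cv2.COLOR_BGR2HSV)
m=((H[...,0]>15)&(H[...,0]<32)&(H[...,1]>110)&(H[...,2]>90))[175:220,205:250]; ys,xs=np.where(m); 
box=np.zeros_like(m); box[ys.min():ys.max()+1,xs.min():xs.max()+1]=1; sl=box&~m
n2,l2,s2,c2=cv2.connectedComponentsWithStats(sl.astype(np.uint8)); print('slot',[(s2[k].tolist(),(c2[k]+[205,175]).round(1).tolist()) for k in range(1,n2) if s2[k,4]>30])
```

```text
[ 0.4023923  -0.24110594  0.16730573] [ 1.79952820e+02 -6.58970314e-03 -1.62320032e+02] 15.45 [ -4.9  -2.1  32.2 114.1   1.2  67.7 134.6]
red [262 185  19  56 887] [271.08455468 213.81848929] ((271.0, 212.5), (55.0, 18.0), 90.0) [ 0.40146786 -0.24841291  0.086     ] [ 0.40616029 -0.24739051  0.07      ]
key 0.82 [362.0, 259.3] ((361.0, 258.5), (33.23401641845703, 12.020814895629883), 45.0)
key 0.66 [151.2, 132.8] ((153.57693481445312, 134.11538696289062), (43.930015563964844, 52.95135498046875), 11.309932708740234)
key 0.66 [145.1, 225.2] ((141.5, 222.5), (39.0, 61.0), 90.0)
key_stand 0.75 [274.3, 183.4] ((273.2956848144531, 194.28594970703125), (73.9334945678711, 80.81536102294922), 1.3322197198867798)
key_shoulder 0.83 [270.2, 208.8] ((272.5, 212.0), (54.0, 31.0), 90.0)
key_shoulder 0.81 [363.2, 261.7] ((360.5, 258.5), (33.941123962402344, 11.31370735168457), 45.0)
key_shoulder 0.8 [152.1, 132.2] ((153.83389282226562, 133.9412841796875), (44.02561569213867, 52.54109573364258), 10.007980346679688)
(array([ 0.40419406, -0.24742722, 16.01986917]), [np.float64(0.33323329117248285)])
slot [([18, 12, 8, 21, 159], [226.6, 197.0])]
```

Run:
```python
from h import *
w=cam('wrist'); o=telemetry.get_obs(); T=o['tool_pos']; R=RM(o['tool_rot'])
print('bow fit',fit(w,[.403,-.2475,17.7],.034,.012,.086,r=5)); print('stand fit',fit(w,[.404,-.2474,17],.056,.056,.042,r=5))
L=cv2.cvtColor(w['pixels'],cv2.COLOR_RGB2HSV); m=(((L[...,0]<8)|(L[...,0]>172))&(L[...,1]>150)&(L[...,2]>70))
for r in range(186,242,6): x=np.where(m[r,255:290])[0]+255; print(r,x.min(),x.max(),L[r,271].tolist(),end=' ; ')
e=ray(w,(271.5,241.5),.086); print('\nlow edge',e,'centre',e+R@[.017,0,0])
off=R.T@(w['origin']-T); Rc=R.T@RM(w['orientation'])
R1=RM([180,-.11,-162.34]); p={'mtx':w['mtx'],'origin':np.array([.4938,.0560,.1963])+R1@off,'orientation':R1@Rc}
print('slot',ray(p,(226.8,197.2),.057))
plan([.403,-.2475,.075],197.7)
```

```text
bow fit (array([ 0.40389879, -0.2476103 , 17.83667432]), [np.float64(1.0088655411545648)])
stand fit (array([ 0.40405153, -0.24723376, 16.05300262]), [np.float64(0.2956922022741818)])
186 265 278 [2, 202, 129] ; 192 265 278 [2, 207, 211] ; 198 264 278 [2, 183, 255] ; 204 264 278 [2, 185, 255] ; 210 263 278 [2, 187, 255] ; 216 262 279 [2, 190, 255] ; 222 261 279 [2, 193, 255] ; 228 261 279 [2, 195, 255] ; 234 262 278 [2, 197, 255] ; Traceback (most recent call last):
  File "<stdin>", line 5, in <module>
    return umr_minimum(a, axis, None, out, keepdims, initial, where)
ValueError: zero-size array to reduction operation minimum which has no identity
```

drive_tool(angular=[[0, 0, 0.027], [0, 0, 0], [0, 0, 0], [0, 0, 0], [0, 0, 0], [0, 0, 0], [0, 0, 0], [0, 0, 0], [0, 0, 0], [0, 0, 0], [0, 0, 0], [0, 0, 0]], delta_pos=[[0.05, -0.65, 0], [0, 0, 0.6], [0, 0, 1.5], [0, 0, 1.5], [0, 0, 1.5], [0, 0, 1.5], [0, 0, 1.0], [0, 0, 1.0], [0, 0, 1.0], [0, 0, 0.5], [0, 0, 0], [0, 0, 0]], gripper=[4, 4, 4, 4, 4, 4, 4, 4, 4, 4, 4, 4])

```text
time_s: 16.9
tool_pos: [0.4043, -0.2483, 0.0668]
tool_rot: [-180.0, 0.0, -163.9]
force: [-0.2, 0.5, 0.3]
grip_width: 0.0399
grasp_force: 0.0
```

Run:
```python
from h import *
w=cam('wrist'); plan([.404,-.2474,.065],196)
L=cv2.cvtColor(w['pixels'],cv2.COLOR_RGB2HSV); m=(((L[...,0]<8)|(L[...,0]>172))&(L[...,1]>150)&(L[...,2]>70))
n,l,s,c=cv2.connectedComponentsWithStats(m.astype(np.uint8)); k=1+s[1:,4].argmax(); print(s[k],c[k])
o=telemetry.get_obs(); R=RM(o['tool_rot'])
for r in range(s[k,1]+4,s[k,1]+s[k,3]-2,12):
    x=np.where(l[r]==k)[0]; a=[x.min()-.5,x.max()+.5]; print(r,a,[(R.T@(ray(w,(u,r),.086)-o['tool_pos'])*1e3).round(1)[:2].tolist() for u in a])
```

```text
tool [ 0.4044 -0.2483  0.067 ] [-1.7997e+02  4.0000e-02 -1.6389e+02] t 16.95 delta cm [0.01 0.1  0.2 ] turn z rad 0.002
[ 267  230   30   45 1101] [281.52588556 253.94732062]
234 [np.float64(271.5), np.float64(291.5)] [[24.6, -3.3], [24.6, 4.4]]
246 [np.float64(269.5), np.float64(293.5)] [[19.7, -4.1], [19.7, 5.2]]
258 [np.float64(268.5), np.float64(294.5)] [[14.7, -4.5], [14.7, 5.6]]
270 [np.float64(267.5), np.float64(296.5)] [[9.6, -4.9], [9.6, 6.4]]
```

drive_tool(angular=[[0, 0, 0], [0, 0, 0], [0, 0, 0], [0, 0, 0], [0, 0, 0], [0, 0, 0], [0, 0, 0], [0, 0, 0], [0, 0, 0], [0, 0, 0], [0, 0, 0], [0, 0, 0], [0, 0, 0], [0, 0, 0]], delta_pos=[[0, 0.05, 0.1], [0, 0, 0], [0, 0, 0], [0, 0, 0], [0, 0, 0], [0, 0, 0], [0, 0, -0.5], [0, 0, -1.5], [0, 0, -1.5], [0, 0, -1.5], [0, 0, -2.0], [0, 0, -2.0], [0, 0, -0.5], [0, 0, 0]], gripper=[4, 0.5, 0.5, 0.5, 0.5, 0.5, 0.5, 0.5, 0.5, 0.5, 0.5, 0.5, 0.5, 0.5], squeeze=50)

```text
time_s: 18.35
tool_pos: [0.4044, -0.2478, 0.1612]
tool_rot: [-180.0, 0.1, -163.9]
force: [0.2, 0.8, -0.3]
grip_width: 0.0118
grasp_force: 50.0
```

Run:
```python
from h import *
w=cam('wrist','w9.png'); plan([.5084,.0136,.16],197.7)
L=cv2.cvtColor(w['pixels'],cv2.COLOR_RGB2HSV); m=(((L[...,0]<8)|(L[...,0]>172))&(L[...,1]>150)&(L[...,2]>70))
n,l,s,c=cv2.connectedComponentsWithStats(m.astype(np.uint8)); k=1+s[1:,4].argmax(); print(s[k],c[k])
o=telemetry.get_obs(); R=RM(o['tool_rot']); T=o['tool_pos']; z=T[2]+.021-.001
r=s[k,1]+10; x=np.where(l[r]==k)[0]; print(o['qpos'].round(1),o['grip_width'],[(R.T@(ray(w,(u,r),z)-T)*1e3).round(1)[:2].tolist() for u in (x.min()-.5,x.max()+.5)])
# predicted image of bow centred at tool origin: near/top edge
for q in ([.017,0],[.0,0.]): print('pred',proj(w,T+R@[q[0],q[1],-.020]), proj(w,T+R@[q[0],q[1],.012]))
for q in ([.008,0],[.0125,0]): print('pred tip/shoulder',proj(w,T+R@[q[0],0,.053]),proj(w,T+R@[q[0],0,.020]))
```

```text
tool [ 0.4038 -0.2475  0.1603] [ 1.7999e+02  1.0000e-02 -1.6388e+02] t 18.4 delta cm [-17.3   22.18   0.03] turn z rad -0.028
[ 265  232   33   43 1216] [280.99177632 254.85032895]
[ -4.7  -1.1  33.  114.1   0.6  66.8 134.2] 0.011510328605645258 [[20.7, -4.9], [20.7, 4.6]]
pred [281.38904705 250.95204123] [281.37343363 224.65904154]
pred [281.38776282 290.62873357] [281.37277942 257.985349  ]
pred tip/shoulder [281.36002291 217.07884497] [281.3700837  236.67658575]
pred tip/shoulder [281.3600905  209.73332249] [281.3702303  228.15281613]
```

drive_tool(angular=[[0, 0, 0], [0, 0, 0], [0, 0, 0], [0, 0, 0], [0, 0, 0], [0, 0, 0], [0, 0, 0], [0, 0, 0], [0, 0, 0], [0, 0, 0], [0, 0, 0], [0, 0, 0], [0, 0, 0], [0, 0, -0.028], [0, 0, 0], [0, 0, 0]], delta_pos=[[-0.7, 0.9, 0], [-1.4, 1.8, 0], [-1.4, 1.8, 0], [-1.4, 1.8, 0], [-1.4, 1.8, 0], [-1.4, 1.8, 0], [-1.4, 1.8, 0], [-1.4, 1.8, 0], [-1.4, 1.8, 0], [-1.4, 1.8, 0], [-1.4, 1.8, 0], [-1.4, 1.8, 0], [-1.2, 1.5, 0], [0, 0, 1.0], [0, 0, 1.0], [0, 0, 0]], gripper=[0.5, 0.5, 0.5, 0.5, 0.5, 0.5, 0.5, 0.5, 0.5, 0.5, 0.5, 0.5, 0.5, 0.5, 0.5, 0.5])

```text
time_s: 20.0
tool_pos: [0.5065, 0.0137, 0.138]
tool_rot: [180.0, -0.3, -162.3]
force: [-0.6, -0.5, -0.7]
grip_width: 0.0118
grasp_force: 50.0
```

Run:
```python
from h import *
w=cam('wrist','wa.png'); plan([.5084,.0136,.12],197.7); o=telemetry.get_obs(); T=o['tool_pos'];R=RM(o['tool_rot'])
print(o['time_s'],o['qpos'].round(1))
H=cv2.cvtColor(w['pixels'],cv2.COLOR_RGB2HSV)
for c in (281,276,286): print(c,[tuple(int(v) for v in H[r,c]) for r in range(176,240,2)])
for r in (205,212,218): print(r,[tuple(int(v) for v in w['pixels'][r,c]) for c in range(260,304,2)])
print('pred slot centre & ends',[proj(w,np.array([.5084,.0136,.057])+R@[d,0,0]).round(1).tolist() for d in (-.00925,0,.00925)], 'sides',[proj(w,np.array([.5084,.0136,.057])+R@[0.00925,d,0]).round(1).tolist() for d in (-.00375,.00375)])
print('tip front',[proj(w,T+R@[.008,d,.053]).round(1).tolist() for d in (-.0025,.0025)],'blade top front',proj(w,T+R@[.008,0,.023]))
print([ (r['p'],r['centre']) for r in models.search_frame(w,'keyway')[:2]])
```

```text
tool [0.5071 0.0135 0.139 ] [ 179.97   -0.19 -162.34] t 20.05 delta cm [-0.13 -0.03  1.9 ] turn z rad -0.001
20.05 [-20.5   5.3  16.8 110.6  -1.7  64.6 104.7]
281 [(110, 15, 204), (110, 15, 204), (108, 15, 204), (108, 15, 204), (113, 5, 193), (14, 19, 148), (0, 7, 105), (111, 22, 163), (112, 22, 173), (160, 6, 122), (14, 31, 107), (13, 34, 106), (16, 83, 117), (20, 132, 182), (21, 131, 207), (21, 135, 197), (17, 79, 129), (14, 33, 102), (14, 33, 100), (13, 31, 100), (12, 33, 100), (12, 34, 98), (10, 32, 95), (11, 31, 91), (14, 31, 91), (13, 33, 92), (12, 36, 92), (4, 81, 97), (2, 152, 104), (1, 161, 106), (2, 167, 107), (2, 168, 108)]
276 [(109, 14, 203), (109, 14, 203), (108, 15, 204), (112, 14, 204), (110, 8, 196), (14, 18, 157), (173, 9, 108), (112, 23, 164), (113, 23, 174), (160, 6, 123), (14, 31, 107), (13, 33, 107), (16, 83, 117), (21, 132, 184), (21, 130, 208), (20, 135, 197), (17, 82, 131), (14, 41, 106), (14, 41, 105), (14, 42, 104), (13, 44, 104), (12, 42, 103), (14, 43, 101), (14, 44, 99), (12, 44, 99), (12, 44, 98), (13, 47, 98), (6, 73, 98), (2, 143, 105), (2, 162, 107),
[... 1127 characters left out ...]
 161, 87), (206, 175, 100), (207, 176, 103), (206, 176, 103), (205, 175, 101), (204, 174, 101), (190, 161, 98), (125, 110, 89), (99, 92, 88)]
218 [(175, 148, 94), (207, 177, 102), (210, 179, 103), (208, 177, 102), (207, 176, 101), (201, 170, 98), (200, 163, 89), (163, 131, 84), (103, 93, 86), (98, 90, 85), (97, 90, 85), (98, 91, 85), (137, 115, 86), (197, 161, 88), (202, 171, 98), (205, 174, 100), (204, 174, 100), (205, 175, 101), (207, 176, 102), (194, 165, 100), (126, 110, 87), (95, 88, 84)]
pred slot centre & ends [[279.5, 233.5], [279.5, 220.4], [279.4, 207.1]] sides [[273.8, 207.1], [285.1, 207.1]]
tip front [[275.5, 220.0], [284.0, 220.0]] blade top front [279.55430986 237.92006844]
[]
```

Run:
```python
from h import *
w=cv2.imread('pics/wa.png')[:,:,::-1]
for r in range(214,242,2): print(r,' '.join('%02x%02x%02x'%tuple(w[r,c]) for c in range(254,308,3)))
p=cv2.imread('pics/w9.png')[:,:,::-1]
print()
for r in range(196,240,2): print(r,' '.join('%02x%02x%02x'%tuple(p[r,c]) for c in range(254,308,3)))
```

```text
214 68625e 645d56 af955f ceaf65 d1b367 d0b166 caa65b 7f6d57 645d57 645d58 846e54 cdac5e ceb067 ccae64 cdae66 a38b5d 615b56 696564
216 645d59 645c56 ae935e cfb165 d1b367 cdae65 c8a45a 7e6b56 635b56 645c57 897256 ceac5f cdaf65 ccae65 cdaf66 a68d5e 615955 65605e
218 645d57 645c55 af945e d1b266 d0b166 ccae64 c8a359 7d6a55 625a55 625a55 897356 caa85d cdae64 cdae64 cfb066 a68d5e 5f5854 645f5d
220 645c58 635b55 b1965f d1b266 cfb065 cdaf64 c8a359 7c6953 5e5753 5f5753 7f6b54 c4a35c ccae64 cdaf65 d1b368 a58c5d 5f5853 635d5b
222 615a55 625a53 b1955e d0b166 cfb064 cdae64 c7a258 7c6853 5c5651 5b5450 736351 c0a059 ccae63 cfb166 d0b267 a48b5c 5e5752 635d5a
224 615a56 615952 b1965e cfb064 cfb165 cdaf64 c7a258 7c6852 5b5550 5b5550 6d6051 be9e59 cdae64 d1b367 cfb166 a48a5c 5d5652 625c5a
226 656060 5f5751 ad925c cfb064 cfb165 ccad64 c7a358 7b6751 5c5550 5c5550 6b5e50 bf9e59 cfb066 d1b267 cfb166 9d855a 5c5551 686465
228 757378 5e5751 aa8f5a cfb064 cfb165 ccae64 c7a458 796550 5c544f 5c544f 6b5e4f c1a05a d0b266 cfb166 cfb167 978058 5b5450 7b7c82
230 898b94 5e5650 aa8f5a cfb064 cfb065 ceaf64 c09e56 725b4a 
[... 2880 characters left out ...]
b 7c5743 7f573f 7f563f 7f563f 7e563e 7f563e 7f573f
230 7d553e 7c543d 7c543d 7d543d 7d543d 7c543d 7a5440 775547 734e48 734f49 734f4a 775347 7a5541 7d553e 7d553d 7c543c 7d553d 7d553d
232 7d553e 7d553e 7d553e 7d543e 7d563f 7a5847 7b483f 7d352f 7f2924 7f2a24 7e2a25 7c342d 77483e 795848 7d563f 7d553d 7d543d 7d553c
234 7e553e 7e553f 7d543d 7e5640 7b6256 846d69 812e28 82241e 82231c 81231d 80231d 7f221d 7e2c28 867473 796358 7d5540 7d553d 7d553e
236 7f5a43 805b44 805a44 7e6255 9d9a9f a2939b 822420 82231d 83211b 82231c 82221c 81221d 802620 9f8f97 a09ea4 7d6559 82604a 82604a
238 6b503f 6f5442 8a6b55 948b8b bdc1cd 9e858f 83241e 83221b 85241e 84241e 84241e 83241f 80221d 93747d bdc1cd 979294 8d7561 765e4e
```

drive_tool(angular=[[0, 0, 0], [0, 0, 0], [0, 0, 0], [0, 0, 0], [0, 0, 0], [0, 0, 0], [0, 0, 0]], delta_pos=[[-0.2, -0.1, 0.5], [0, 0, 0.7], [0, 0, 0.7], [0, 0, 0.3], [0, 0, 0], [0, 0, 0], [0, 0, 0]], gripper=[0.5, 0.5, 0.5, 0.5, 0.5, 0.5, 0.5])

```text
time_s: 20.8
tool_pos: [0.5109, 0.0133, 0.1189]
tool_rot: [-180.0, 0.0, -162.3]
force: [0.3, -0.1, -0.4]
grip_width: 0.0118
grasp_force: 50.0
```

Run:
```python
from h import *
P=[cam('wrist') for _ in range(3)]; o=telemetry.get_obs(); T=o['tool_pos'];R=RM(o['tool_rot']); print(T,o['tool_rot'],o['force'])
w=np.mean([p['pixels'].astype(float) for p in P],0).astype(np.uint8); p=P[-1]
for r in range(200,238,2): print(r,' '.join('%02x%02x%02x'%tuple(w[r,c]) for c in range(257,307,2)))
print('slot est end/centre',[proj(p,np.array([.5087,.0136,.0565])+R@[d,0,0]).round(1).tolist() for d in (.00925,0)],'tip',[proj(p,T+R@[.008,d,.050]).round(1).tolist() for d in (-.0025,.0025)])
```

```text
[0.5108724  0.01331555 0.11882657] [-1.79996812e+02  3.29504410e-02 -1.62282763e+02] [-0.03368243 -0.23401216 -0.70687711]
200 8e919b a1a6b2 9b9ea9 837f82 6f655d 6c6056 6b6056 6c6056 6b6055 6b6056 6c6055 6c6056 6b6055 6b6055 6b5f56 6b6056 6b5f56 6b5f56 6a5f56 6a5f57 6a6057 6d635d 7f7b7e 9a9da7 a2a6b3
202 a1a5b2 9d9fa9 93877d 91774f 8f7548 927649 927649 917549 917549 927749 94784b 94784a 92774a 92774a 92774a 92774a 92774a 91764a 92774b 91764b 90764b 91774b 927851 94867b 9b9ea8
204 9b9fab 888383 af9663 c5a760 c7a962 c9ab63 c9aa62 c7a961 c8a961 caac64 ccad64 cbac63 c9aa63 c9ab63 caab63 c9ab63 c8aa63 c8aa63 c8aa63 c8aa63 c7a963 c8aa64 c8aa64 b49a64 86807e
206 838389 766b5f b39861 cbae64 cfb166 cfb167 ceb066 cdaf65 cfb065 d1b063 d0af62 cead62 cdad62 ceaf63 ceaf63 ceae63 ceaf63 cfb066 ceb067 cdaf66 ceaf67 ceb068 ceb067 b99d63 776b5e
208 6f6a69 736859 b3985f cdaf65 cfb166 ceb066 cdaf65 cfb066 d0af62 cda85a b59559 ad8f59 ad915a ad925a ae925a b1945a c6a459 ceaf62 cdaf66 cdaf67 ceb067 ceb067 cdaf66 b89c62 756859
210 665f5a 716558 b39860 cfb066 cfb066 cdaf65 ceb065 d0b266 d0ae62 c8a357 8c7657 6
[... 1813 characters left out ...]
743 735b46 b28f50 c4a45c cdaf64 d1b266 d0b166 cfb065 ceb065 b0945c 61574f
232 5b544e 61574e a98e59 cdaf63 cfb064 caac62 bb9e5d 9d7f4f 7a553d 6c3b31 69302b 682d2a 682e2a 672e2b 672f2b 67352f 78523b 9a7b4d bb9d5e c9ab63 cdaf64 cfb065 ceaf65 af935b 60564e
234 5d5753 60564d aa8e58 ccad62 bda160 a18a63 836f5f 6e4139 6a2b27 692a27 6a2926 692926 692a26 692926 682a26 682b28 672c28 6c423b 806f63 948061 b4985e cbad64 cdae64 af935a 5f554d
236 696669 5f554d a78c58 b99d62 93877b 8f8d93 827177 6c3230 6a2925 6a2925 6b2924 6b2a26 6b2926 6a2825 6a2926 692926 682a27 6a3635 83767c 8e8d94 8c8178 b89c62 cbad63 ae9259 60564d
slot est end/centre [[282.1, 208.6], [282.1, 223.1]] tip [[276.2, 219.9], [284.8, 219.9]]
```

drive_tool(angular=[[0, 0, 0], [0, 0, 0], [0, 0, 0], [0, 0, 0], [0, 0, 0]], delta_pos=[[0.12, 0.04, 0.2], [0.12, 0.03, 0.2], [0, 0, 0], [0, 0, 0], [0, 0, 0]], gripper=[0.5, 0.5, 0.5, 0.5, 0.5])

```text
time_s: 21.45
tool_pos: [0.5082, 0.0132, 0.1146]
tool_rot: [180.0, 0.0, -162.3]
force: [-0.6, -0.3, -0.7]
grip_width: 0.0119
grasp_force: 50.0
```

Run:
```python
from h import *
P=[cam('wrist') for _ in range(3)]; o=telemetry.get_obs(); T=o['tool_pos'];R=RM(o['tool_rot']); print(T,o['tool_rot'],o['force'])
print('slot est in tool mm',R.T@(np.array([.5087,.0136,.057])-T)*1e3)
w=np.mean([p['pixels'].astype(float) for p in P],0).astype(np.uint8)
for r in range(204,234,2): print(r,' '.join('%02x%02x%02x'%tuple(w[r,c]) for c in range(268,298,1 if r in(214,226) else 2)))
def edgerow(c): 
    d=np.gradient(w[204:222,c].astype(float).sum(1)); i=d.argmin(); k=np.arange(max(i-2,0),min(i+3,18)); return 204+(k*d[k]).sum()/d[k].sum()
r=np.mean([edgerow(c) for c in (279,280,281,282)]); v=(r-P[0]['mtx'][1,2])/P[0]['mtx'][0,0]
dx,dz=-.965*v-.263,.965-.263*v; x=.0712+dx/dz*(T[2]-.0565+.1485); print('slot end row',r,'slot centre tool x mm',x*1e3-9.25)
```

```text
[0.50827886 0.01326387 0.11463713] [ 1.79999753e+02  1.37307443e-02 -1.62282339e+02] [-0.17222989  0.33270908 -1.20234823]
slot est in tool mm [-0.48964044  0.1917723  57.63725298]
204 69635e 67605b 67605b 67605b 67605a 67605b 67605b 66605b 66605b 66605b 665f5b 665f5a 665f5b 68625f 6f6c6c
206 6b5e52 6b5e52 6a5e52 6b5e52 6b5e52 6b5e52 6b5e52 6a5e52 6b5e52 6a5e52 6a5e52 6a5d52 6a5e52 6a5d52 695d52
208 927649 917548 917548 937749 94784a 937849 927649 927649 927749 92764a 927649 927649 917649 91764a 90764a
210 c9aa62 c7a862 c8a962 caac64 ccad64 caac64 c9aa63 c9ab63 c9ab63 c9ab63 c9aa63 c8aa63 c9aa63 c8a963 c7a962
212 ceaf65 ccae65 ccac64 d1b063 d0b064 ceae63 ceae63 ceaf63 ceaf63 ceaf63 ceaf63 cfb066 ceb067 cdaf66 cdaf66
214 cdaf66 cdaf65 cdae66 caaa64 c9a65e cca65a c9a459 bf9d59 b59558 b19359 b19359 b19458 b39559 b39659 b49659 b49659 b49659 b49659 b89959 c1a059 caa85a cead5d ceaf62 ceb065 cdaf66 cdae65 cdaf66 ceb067 ceaf67 ceb067
216 ceb066 cfb067 cba85f c09c56 847156 6f6357 6f6356 706356 706356 887256 c4a157 ceae61 cdae65 ceb066 ceb067
218 d0b166 d1b267 cdaa5f be9a56 7d6b55 615a55 615a5
[... 298 characters left out ...]
5e be9954 7b6852 5b5450 5b5451 5b5451 5b5451 7f6a52 c4a056 ccac60 ccae64 cdae64 ccae64
226 cfb065 cfb065 cfb065 cfaf63 ceab5e caa457 be9853 a28252 7a6751 615850 5b5450 5a5450 5b5450 5a5350 5b5450 5b5450 5b5450 615851 7f6951 aa8952 c5a156 cba859 c8a85e c7a962 caac64 ccad63 ccae64 ccae63 ccae64 ccae64
228 ceb064 cfb064 ceab5e bd9752 796550 5b534f 5a534f 5a534f 5b544f 7d684e c39e54 c7a75d c9ab62 ccae64 ccae64
230 cfb064 cdaf64 c4a35c a5814d 6d5446 5f4541 5f4541 5e4541 5f4642 705545 a7854e ba9c5a c7a961 ccad63 ceaf65
232 c5a761 ae9158 8c6b45 714537 68322e 682e2b 672e2b 682e2b 672e2b 67312e 6e4436 856443 a98c57 c1a361 ccae65
slot end row 214.7308729061636 slot centre tool x mm -0.5089379749058303
```

Aligned: the slot centre is at tool (-0.5, 0) mm, the same as the blade. Start inserting.

drive_tool(angular=[[0, 0, 0], [0, 0, 0], [0, 0, 0], [0, 0, 0], [0, 0, 0], [0, 0, 0], [0, 0, 0]], delta_pos=[[0, 0, 0.2], [0, 0, 0.2], [0, 0, 0.15], [0, 0, 0.15], [0, 0, 0.1], [0, 0, 0.1], [0, 0, 0]], gripper=[0.5, 0.5, 0.5, 0.5, 0.5, 0.5, 0.5])

```text
time_s: 22.3
tool_pos: [0.5081, 0.0132, 0.1054]
tool_rot: [180.0, -0.0, -162.3]
force: [-0.4, 0.8, -0.5]
grip_width: 0.0116
grasp_force: 50.0
```

The tip is inside the keyway with no force. Pushing on, past the pins.

drive_tool(angular=[[0, 0, 0], [0, 0, 0], [0, 0, 0], [0, 0, 0], [0, 0, 0]], delta_pos=[[0, 0, 0.15], [0, 0, 0.15], [0, 0, 0.15], [0, 0, 0.15], [0, 0, 0]], gripper=[0.5, 0.5, 0.5, 0.5, 0.5], squeeze=60)

```text
time_s: 22.8
tool_pos: [0.508, 0.0132, 0.0993]
tool_rot: [180.0, -0.0, -162.3]
force: [-0.3, -0.6, -0.4]
grip_width: 0.0114
grasp_force: 60.0
```

drive_tool(angular=[[0, 0, 0], [0, 0, 0], [0, 0, 0], [0, 0, 0]], delta_pos=[[0, 0, 0.15], [0, 0, 0.15], [0, 0, 0.15], [0, 0, 0]], gripper=[0.5, 0.5, 0.5, 0.5])

```text
time_s: 23.2
tool_pos: [0.5087, 0.0126, 0.0953]
tool_rot: [-179.9, 0.1, -162.3]
force: [1.3, -2.9, -0.3]
grip_width: 0.0112
grasp_force: 60.0
```

drive_tool(angular=[[0, 0, 0.03], [0, 0, -0.03], [0, 0, 0.03], [0, 0, -0.03]], delta_pos=[[0, 0, 0.15], [0, 0, 0.15], [0, 0, 0.15], [0, 0, 0]], gripper=[0.5, 0.5, 0.5, 0.5])

```text
time_s: 23.6
tool_pos: [0.5097, 0.0126, 0.0923]
tool_rot: [-179.9, 0.2, -162.4]
force: [-1.0, -2.9, 9.0]
grip_width: 0.0114
grasp_force: 60.0
```

drive_tool(angular=[[0, 0, 0.03], [0, 0, -0.03], [0, 0, -0.03], [0, 0, 0.03], [0, 0, 0]], delta_pos=[[0, 0, 0.1], [0, 0, 0.1], [0, 0, 0.1], [0, 0, 0], [0, 0, 0]], gripper=[0.5, 0.5, 0.5, 0.5, 0.5])

```text
time_s: 24.1
tool_pos: [0.5098, 0.013, 0.0905]
tool_rot: [-180.0, 0.2, -162.4]
force: [-3.2, -2.7, 17.4]
grip_width: 0.0115
grasp_force: 60.0
```

drive_tool(angular=[[0, 0, 0.04], [0, 0, -0.04], [0, 0, -0.04], [0, 0, 0.04], [0, 0, 0.04], [0, 0, -0.04], [0, 0, 0]], delta_pos=[[0, 0, 0.1], [0, 0, 0.1], [0, 0, 0.1], [0, 0, 0.1], [0, 0, 0], [0, 0, 0], [0, 0, 0]], gripper=[0.5, 0.5, 0.5, 0.5, 0.5, 0.5, 0.5])

```text
time_s: 24.8
tool_pos: [0.5095, 0.0137, 0.0858]
tool_rot: [180.0, 0.2, -162.3]
force: [-2.3, -0.6, 12.9]
grip_width: 0.0117
grasp_force: 60.0
```

drive_tool(angular=[[0, 0, 0.04], [0, 0, -0.04], [0, 0, -0.04], [0, 0, 0.04], [0, 0, 0.04], [0, 0, -0.04], [0, 0, 0]], delta_pos=[[0, 0, 0.1], [0, 0, 0.1], [0, 0, 0.1], [0, 0, 0.1], [0, 0, 0], [0, 0, 0], [0, 0, 0]], gripper=[0.5, 0.5, 0.5, 0.5, 0.5, 0.5, 0.5])

```text
time_s: 25.5
tool_pos: [0.5092, 0.014, 0.0808]
tool_rot: [180.0, 0.2, -162.3]
force: [0.7, -0.8, 6.7]
grip_width: 0.0116
grasp_force: 60.0
```

drive_tool(angular=[[0, 0, 0.04], [0, 0, -0.04], [0, 0, 0], [0, 0, 0]], delta_pos=[[0, 0, 0.1], [0, 0, 0.1], [0, 0, 0], [0, 0, 0]], gripper=[0.5, 0.5, 0.5, 0.5])

```text
time_s: 25.9
tool_pos: [0.5094, 0.014, 0.0804]
tool_rot: [179.9, 0.2, -162.4]
force: [-5.2, -0.8, 18.2]
grip_width: 0.0114
grasp_force: 60.0
```

Stiff stop at the expected home height (0.0805). One firmer push to be sure it isn't a pin.

drive_tool(angular=[[0, 0, 0.04], [0, 0, -0.04], [0, 0, -0.04], [0, 0, 0.04], [0, 0, 0]], delta_pos=[[0, 0, 0.1], [0, 0, 0.1], [0, 0, 0], [0, 0, 0], [0, 0, 0]], gripper=[0.5, 0.5, 0.5, 0.5, 0.5])

```text
time_s: 26.4
tool_pos: [0.5096, 0.0139, 0.0803]
tool_rot: [179.9, 0.2, -162.4]
force: [-9.9, -0.4, 31.1]
grip_width: 0.0116
grasp_force: 60.0
```

Run:
```python
from h import *
P=[cam('wrist','wb.png') for _ in range(2)]; o=telemetry.get_obs(); T=o['tool_pos']; print(T,o['tool_rot'],o['force'],o['wrist_torque'],o['qpos'].round(1),o['time_s'])
w=P[-1]['pixels']
for r in range(206,246,2): print(r,' '.join('%02x%02x%02x'%tuple(w[r,c]) for c in range(254,312,3)))
```

```text
[0.50964936 0.01387785 0.08027907] [ 1.79917189e+02  1.76455492e-01 -1.62369496e+02] [-9.41319564 -1.54971937 31.01554294] [-0.20228844  2.17876827 -0.06372067] [-19.9   9.3  16.7 113.8  -3.3  57.2 106. ] 26.5
206 c3c7cf c3c6cd c1c0c1 b1aca7 8f8880 6c6762 65615e 635e5c 605c5b 5f5c5b 605c5b 635e5d 635e5c 6c6662 979087 b6b3ad c3c4c5 c4c8cf c5c9d1 c5c9d1
208 c2c5cc bcb9b7 a29a92 746e68 625d5b 6c6b6d 85868e 898b94 888a93 888b93 878992 888a93 797a81 636061 605b57 7a736b a49f95 c0c0bf c4c8cf c4c8d1
210 bcb9b8 948c84 67635e 656263 7d7e85 999ca8 a6abb8 a5aab7 a5aab6 a5aab7 a3a8b5 a5aab7 a3a8b5 8e919b 707074 5f5b5a 68635e 9d978f c0bfbf c3c7ce
212 968e86 66625f 716f73 9296a0 a2a7b3 a5aab7 a4a8b4 9fa3b0 9ea3af 9fa3af 9da1ad a0a5b1 a5a9b6 a5aab7 9ea3ae 83848d 6b696c 67635f a09c93 bfc0c1
214 66625f 888993 9da1ae a5aab7 a4a9b5 9698a3 7d7c81 726f71 726f71 726f71 706e70 727073 878890 9b9fab a6abb7 a3a7b4 989ca8 75767c 686460 aca99f
216 78777d a4a8b5 a6abb9 9b9fab 86868d 6d6969 655f5b 645e59 645d5a 645d59 645d5a 645d5a 66605e 727072 8e919a a0a4b0 a7acb9 9b9fab 656466 7d7b72
218 999da8 a5aab7 91939d 7
[... 1289 characters left out ...]
eb065 b89d66 8f8e94 877880 6c2d2c 6c2c2b 6d2b2b 6d2c2b 6c2d2c 6b2d2c 6a2f2e 867981 8b8a8c b89d65 ceb065 c7a962 6b5e4f 57514f
238 5f5141 a78a4f c8aa63 9d9081 a2a6b2 7f646d 6d2c2a 6e2c2a 6e2c2a 6e2c2a 6d2c2a 6c2c2c 6b2c2b 7a626a a1a4b0 988d81 c5a861 9f844e 4f473f 4b4543
240 312b2a 493c2e a78c53 848286 8d909b 71484c 6d2a29 6f2c2a 6e2a29 6f2c2a 6e2b29 6d2b2a 6b2b2b 6e474d 8d909c 828286 a18651 4a3d30 332d2d 383333
242 2e2828 312a28 524432 454245 4a4549 672e2d 6d2a28 6f2a28 712a29 6f2a28 6f2928 6e2a28 6c2a28 642d2e 4a4549 464345 4d4133 322c2c 302b2c 332e2e
244 2d2727 2d2726 312b2a 322c2b 392a2a 682a28 6e2927 702926 722a29 702927 702b29 6e2927 6c2a29 642927 3a2c2c 332c2c 322b2c 2f2929 302a2b 302a2b
```

The key is home: the blade and slot are hidden and the shoulder sits on the plug under 31 N without moving. Easing the push, then turning clockwise (positive about tool z).

drive_tool(angular=[[0, 0, 0], [0, 0, 0], [0, 0, 0.08], [0, 0, 0.08], [0, 0, 0.08], [0, 0, 0.08], [0, 0, 0.08], [0, 0, 0]], delta_pos=[[0, 0, -0.15], [0, 0, -0.1], [0, 0, 0], [0, 0, 0], [0, 0, 0], [0, 0, 0], [0, 0, 0], [0, 0, 0]], gripper=[0.5, 0.5, 0.5, 0.5, 0.5, 0.5, 0.5, 0.5])

```text
time_s: 27.3
tool_pos: [0.5097, 0.0133, 0.0805]
tool_rot: [179.9, 0.2, 174.6]
force: [-2.1, -1.5, 14.5]
grip_width: 0.0115
grasp_force: 60.0
```

Run:
```python
from h import *
o=telemetry.get_obs(); print({k:np.round(o[k],3) for k in ('tool_pos','tool_rot','force','wrist_torque','qpos')})
```

```text
{'tool_pos': array([0.51 , 0.013, 0.08 ]), 'tool_rot': array([1.79931e+02, 1.70000e-01, 1.74609e+02]), 'force': array([-2.115, -1.541, 14.459]), 'wrist_torque': array([-0.352,  0.619,  0.027]), 'qpos': array([-21.889,   9.301,  18.853, 113.855,  -3.612,  57.207,  83.291])}
```

Turning smoothly with low side forces. Carrying on.

drive_tool(angular=[[0, 0, 0.1], [0, 0, 0.1], [0, 0, 0.1], [0, 0, 0.1], [0, 0, 0.1], [0, 0, 0.1], [0, 0, 0.1], [0, 0, 0.1], [0, 0, 0.1], [0, 0, 0.1], [0, 0, 0.1], [0, 0, 0.1], [0, 0, 0.05], [0, 0, 0], [0, 0, 0]], delta_pos=[[0, 0, 0], [0, 0, 0], [0, 0, 0], [0, 0, 0], [0, 0, 0], [0, 0, 0], [0, 0, 0], [0, 0, 0], [0, 0, 0], [0, 0, 0], [0, 0, 0], [0, 0, 0], [0, 0, 0], [0, 0, 0], [0, 0, 0]], gripper=[0.5, 0.5, 0.5, 0.5, 0.5, 0.5, 0.5, 0.5, 0.5, 0.5, 0.5, 0.5, 0.5, 0.5, 0.5])

```text
time_s: 28.8
tool_pos: [0.5093, 0.0122, 0.0804]
tool_rot: [179.9, 0.0, 103.1]
force: [-4.0, -4.1, 16.4]
grip_width: 0.0114
grasp_force: 60.0
```

Run:
```python
from h import *
w=cam('wrist','wc.png');o=telemetry.get_obs(); print({k:np.round(o[k],3) for k in ('tool_pos','tool_rot','force','wrist_torque','qpos')})
p=w['pixels']
for r in range(206,246,3): print(r,' '.join('%02x%02x%02x'%tuple(p[r,c]) for c in range(245,320,4)))
```

```text
{'tool_pos': array([0.509, 0.012, 0.08 ]), 'tool_rot': array([1.79902e+02, 3.80000e-02, 1.03076e+02]), 'force': array([-3.638, -3.512, 15.84 ]), 'wrist_torque': array([-1.035,  0.968,  0.028]), 'qpos': array([-28.043,   9.554,  25.648, 114.068,  -4.874,  57.295,  13.001])}
206 bdc2ca bbc0c8 bbbfc7 babec5 b5b6b6 96928b 7b766f 615c57 56524f 5b5753 605c57 746e66 9d9890 b4b3b2 b7bac1 babec6 bcc0c8 bbbfc7 bcc1c9
209 bdc2ca bbc0c8 babdc2 aaa69f 6d665d 575452 69696e 707077 787a81 848791 858893 605f62 55514f 645f59 9d9993 b8bbc0 bcc0c8 bbc0c8 bcc1c9
212 bdc2ca bbbec2 9e9b91 5a5450 67656a 9498a4 a1a6b3 9fa3b0 a0a5b1 9fa4b1 a1a6b3 9ca1ae 8d909b 6d6d72 5a5654 928c85 bbbcbf bbbfc7 bcc0c8
215 bdc0c7 a6a39a 5d5a59 80828b 9fa3b0 9ca0ad 86878f 79787c 737275 6e6b6c 747275 8e909a 9ca1ad 9fa4b0 8b8e99 585452 9b958c bbbec4 bcc0c8
218 b2b0a9 625f5b 9195a1 a0a5b2 9396a1 6b6869 615b57 615a55 615a56 625b56 615a56 625b57 6a6566 85868e a0a4b1 878993 5d5956 aeaaa4 bbbfc7
221 88867c 73757b a0a5b2 808189 615b58 605955 5f5954 5f5954 5f5853 615852 615851 62584f 63574b 64574a 858185 a0a5b1 80828b 7d7970 b9b8b6
224 
[... 391 characters left out ...]
4 9fa4b1 777672
233 9ca0ac 5b5552 bfa15f cbad63 c9ab61 c5a761 9b7d4f 66362f 632928 632828 632a29 683a32 9d8356 c6a860 c8a960 6a5e50 5d5754 9ca1ad 878990
236 8f929d 58514d bda05e caac63 c6a860 877b6f 79686d 632728 642826 632727 632626 652828 837a82 907f69 c7a85f 6e6150 57514d 868891 9ca0ac
239 787980 534d4a 5b4b34 705b38 af945e 979ba6 6c464b 632727 642727 652727 642626 632524 785d66 9295a0 b19559 4d4133 332f2f 5f5c5d a1a6b4
242 605c5d 494442 2a2728 2d2728 443a31 444247 602828 632625 642625 642625 642625 652625 622d2e 434247 463a2f 2d2827 2a2627 4f4a4b 9fa4b0
245 56514f 413b39 2a2627 2a2526 2c2727 2e2727 602524 642624 642423 642424 642422 652423 612524 2e2828 2b2526 2b2426 2a2625 433f40 9fa4b1
```

The key has turned 1.65 rad and the plug trails by its play. Finishing up to the stop.

drive_tool(angular=[[0, 0, 0.04], [0, 0, 0.04], [0, 0, 0.02], [0, 0, 0], [0, 0, 0]], delta_pos=[[0, 0, 0], [0, 0, 0], [0, 0, 0], [0, 0, 0], [0, 0, 0]], gripper=[0.5, 0.5, 0.5, 0.5, 0.5])

```text
time_s: 29.35
tool_pos: [0.5088, 0.0123, 0.0804]
tool_rot: [180.0, 0.0, 97.4]
force: [-4.8, -3.6, 18.1]
grip_width: 0.012
grasp_force: 60.0
```

```bash
cat > s.py <<'E'
from h import *
def slope(p):
    H=cv2.cvtColor(p,cv2.COLOR_RGB2HSV).astype(float); x=[];y=[]
    for c in range(262,300):
        col=p[212:230,c,0].astype(float)-p[212:230,c,2]  # gold: R>>B
        d=np.gradient(col); i=d.argmax(); k=np.arange(max(i-2,0),min(i+3,18)); x.append(c); y.append(212+(k*d[k]).sum()/d[k].sum())
    f=np.polyfit(x,y,1); return np.degrees(np.arctan(f[0])),np.std(np.array(y)-np.polyval(f,x))
for n in ('wb.png','wc.png'): print(n,slope(cv2.imread('pics/'+n)[:,:,::-1]))
w=cam('wrist'); print('now',slope(w['pixels']))
o=telemetry.get_obs(); print({k:np.round(o[k],3) for k in ('tool_pos','tool_rot','force','wrist_torque')},o['time_s'])
E
python3 s.py
```

```text
wb.png (np.float64(1.3808541222139783), np.float64(0.1982540641570953))
wc.png (np.float64(-5.023581662208808), np.float64(0.22302044881545777))
now (np.float64(-10.118686764464252), np.float64(0.28984858081640574))
{'tool_pos': array([0.509, 0.012, 0.08 ]), 'tool_rot': array([1.79961e+02, 1.50000e-02, 9.73720e+01]), 'force': array([-4.289, -3.701, 18.635]), 'wrist_torque': array([-0.911,  1.27 ,  0.207])} 29.4
```

The tool turned another 5.7° but the plug did not, and the torque rose from 0.03 to 0.21 N m: the plug is on its stop. Short hold check, then hand in.

drive_tool(angular=[[0, 0, 0], [0, 0, 0], [0, 0, 0], [0, 0, 0], [0, 0, 0]], delta_pos=[[0, 0, 0], [0, 0, 0], [0, 0, 0], [0, 0, 0], [0, 0, 0]], gripper=[0.5, 0.5, 0.5, 0.5, 0.5])

```text
time_s: 29.9
tool_pos: [0.5088, 0.0123, 0.0804]
tool_rot: [180.0, 0.0, 97.4]
force: [-5.6, -4.1, 17.4]
grip_width: 0.0117
grasp_force: 60.0
```

```bash
python3 s.py && python3 -c "
from cell import env
print(env.sign_off())"
```

```text
wb.png (np.float64(1.3808541222139783), np.float64(0.1982540641570953))
wc.png (np.float64(-5.023581662208808), np.float64(0.22302044881545777))
now (np.float64(-9.98070173366406), np.float64(0.3061892511855485))
{'tool_pos': array([0.509, 0.012, 0.08 ]), 'tool_rot': array([1.79957e+02, 1.50000e-02, 9.73720e+01]), 'force': array([-4.7  , -4.263, 17.679]), 'wrist_torque': array([-0.971,  1.293,  0.125])} 29.95
the job is handed in; nothing more can be done
None
```

Job handed in at about 30 s: the face plate is down over both pins and released, and the red key is fully home, turned a quarter clockwise to its stop and still gripped and held; the hand-in returned no verdict, and I took no last look at the bystanders.

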